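# Stand the straightedge up in its leaning stand

## Robot

A 7-joint arm with a two-finger parallel gripper is mounted at the origin on a cart in front of the work surface, level with it; the furniture and walls round the work are solid. World frame = base frame: x ahead of the robot, y to its left, z up, the work surface at z = 0. Lengths are in m, angles in degrees, forces in N, time in s.
With the tool pointing down it reaches from about 0.425 to 0.875 m from the base axis. Payload 4.7 kg.
Tool frame: the origin (TCP) lies at the centre of the arm's flange, where the gripper is bolted on; the fingertips stand 182 mm ahead of it and the grasp point (between the pads) lies 164 mm ahead of it; z points along the fingers, x is the direction in which the jaws open and shut, and the axes are right-handed (so a half turn about z gives the same grasp; the last joint's range is limited). The gripper opens to 87 mm and grips with 3 to 60 N. Pads are 19 mm wide; open, the fingers measure 117 mm over their backs; the gripper's body (75 mm by 190 mm) begins 51 mm behind the grasp point.
Start: joints at [-75.453, 18.392, -4.016, 83.108, 1.295, 78.541, -3.26], TCP at [0.154, 0.631, 0.405] pointing down, gripper open.
Joint ranges: [-163.93, 163.93], [-17.29, 119.83], [-79.2, 71.16], [3.27, 140.29], [-89.18, 269.18], [5.43, 117.66], [-154.24, 154.24]. Speed limits (degrees/s): [147.25, 147.25, 180, 180, 180, 180, 180].

## Interface

Orientations are given as [roll, pitch, yaw] about the fixed x, y, z axes, in that order (R = Rz(yaw) Ry(pitch) Rx(roll)).
In Python, from cell import env gives the robot as it stands. The module is installed in compiled form; this text tells all that it offers.
- The arm moves only by the tool carry_out, never from a script. Its argument "increments" is a list of rows, each a list of 5 numbers: the shift along the world's x, y, z in m, then the turn about the world's z in degrees, then the gripper's target within -1 to 1 (shut at 1, half-way at 0, fully open at -1). In form: [[dx, dy, dz, spin, jaw], ...]. A call has 1 to 20 rows; each row is the pose to reach, as a shift and turn from the pose commanded when the call began; what a row does not reach only later rows make up. A row lasts 1/10 s, in which the tool goes at most 50 mm and 8.59 degrees, less where a joint would pass 70% of its speed; a pose out of reach is approached as far as the arm can. A call with a gripper value outside its range is refused whole. The fingers move at their own pace and stop on an object; "grip_force" is the grip in N (left out, the last holds). Time passes only in rows, so rows that repeat a pose let the fingers close. It gives the time, the measured TCP pose, the force and the opening at its end, in the units of the state.
- env.get_obs(): the state, without advancing time (a new reading comes with each control period).
- env.read_camera(name): name is "scene" or "top" or "wrist"; returns (picture, depth): 480x640x3 uint8, red, green, blue; 480x640 float32, m along the optical axis (not along the pixel's ray), 0 where there is no reading.
- env.get_calibration(name): a dict with "K" (3x3 intrinsics, pixels), "k1" (the pictures are not rectified: a ray, as slopes to the right and down, at radius r is drawn at 1 + k1 r^2 times it, then the intrinsics apply), "camera_from_world" (4x4, takes a point from world to camera coordinates); the wrist camera has in their place "T_tool_cam" (4x4, takes a point from camera to tool coordinates, whose origin is the TCP and whose axes are the tool frame's). Camera axes: x right, y down, z forward; pixel columns grow to the right and rows downward; lengths in m; the calibration is good to about 2 mm. A picture is of the moment at which its call begins: read the wrist's pose just before it. get_calibration takes no time and is no camera call.
- env.sign_off(): hands the job in, once; it reports no verdict.
The state is a dict: "time_s": time; "qpos": joint angles; "joint_velocities": joint speeds; "effort": joint torques, N m; "tool_pos": TCP position; "tool_rot": TCP orientation; "force": force on the tool from outside, world axes, zero at the start; "wrist_torque": the same for the moment, N m; "grip_width": finger opening in m.
Only numpy, scipy, OpenCV 4.12 (cv2) and the standard library are available. Lean on these libraries where they do the work, as an engineer would, in place of code of your own. Each camera call takes 0.05 s, during which the arm holds its last target.

## Task

The straightedge lies in the low plywood tunnel with only its shod end sticking out: draw it out, lay it down on the bench clear of the tunnel and let go, then take it again another way and lean it up in the stand. It should stand on its rubber shoe with the shoe up against the sprung wooden stop, wherever that is set, and its rounded end resting on the upright wall, straight and well within the wall's width, without being forced. Leave the other things where they are.

Things in the scene. Friction and masses are not known exactly. Their poses are not given: they have to be found in the camera images.
- bar: The straightedge: a rigid aluminium box bar, 280 mm long (its own y), 24 mm wide (x), 18 mm thick (z), about 0.22 kg. Its -y end is square, with a dark rubber shoe (the last 22 mm, same section); its +y end is half-round with a small dark disc marking a hanging hole. Origin: centre of its underside. It starts lying on the bench inside the tunnel, about 100 mm of its shod end sticking out.
- bar_foot (a point): Centre of the end face of the shod end (bar frame 0, -140, 9 mm).
- bar_top (a point): The tip of the half-round end (bar frame 0, 140, 9 mm).
- riser: Low plywood tunnel fixed to the bench, 104 mm wide (x), 190 mm deep (y), 48 mm high; inside 80 mm wide and 38 mm high; open only at its -y end, closed at +y. Origin: centre of its underside. A thread spool (60 mm tall) stands on its roof towards the closed end and a cake of beeswax near the middle.
- riser_mouth (a point): Centre of the tunnel's open end (riser frame 0, -95, 19 mm).
- stand: Leaning stand fixed to the bench: plywood base 110 mm wide (x), 291 mm long (y), 12 mm thick, with a stop at its -y end and an upright wall at +y. Origin: bench level, 77.5 mm in front of the wall's face, on the middle line. Leaned properly, the bar rises from the stop to the wall at 55 to 68 degrees to the bench, depending on where the stop is set.
- stop: Fixed wooden housing across the base; origin: centre of its underside, stand frame (0, -140, 12) mm. In front it carries a clamped cross-bar, and on that a sprung one (90 mm wide, 24 mm high), the face for the shoe. How far out the cross-bar is clamped is not measured: that face lies at stand y = -89.5 to -54.5 mm, to be felt or seen. It yields up to 5 mm on a spring (600 N/m), then is rigid.
- stand_wall (a point): Middle of the wall's face towards the stop (normal -y) where it meets the base: stand frame (0, 77.5, 12) mm. The wall is 110 mm wide; its top is 270 mm above the bench.
- spool: Thread spool, 44 mm across, 60 mm tall, on the tunnel's roof; leave alone. Origin: centre of its underside.
- wax: Cake of beeswax, 38 mm across, 12 mm high, on the tunnel's roof; leave alone. Origin: centre of its underside.
- tape: Roll of linen tape, 66 mm across, 19 mm high; leave alone. Origin: centre of its underside.
- chalk: Flat piece of tailor's chalk, 44 mm, 6 mm high; leave alone. Origin: centre of its underside.
- cup: Glazed mug, 84 mm across, 83 mm high; leave alone. Origin: centre of its underside.
- dropper: Small bottle with a white pump, 37 mm across, 116 mm high; leave alone. Origin: centre of its underside.
- measure: Round tape measure, 51 x 66 mm, 19 mm high; leave alone. Origin: centre of its underside.

How it is judged (in metres and radians):
On the way:
1. the bar lies flat on the bench, wholly out of the tunnel, let go and at rest ((y of bar_top in the frame of riser below -0.097 m or x of bar in the frame of riser below -0.07 m or x of bar in the frame of riser above 0.07 m) and height (world z) of bar below 0.03 m and angle between bar's own y axis and vertical between 1.48 and 1.66 rad and contact force between the fingers and bar below 0.1 N and linear speed of bar below 0.02 m/s), for 0.2 s.
At the end, for the whole second after the job is handed in: The bar stands released and still in the stand: its shoe on the base and bearing on the stop (over 0.15 N), its rounded end up on the wall (bar_top at least 64 mm towards the wall and 230 mm up), both ends within 35 mm of the stand's middle plane and the bar turned less than 7 degrees askew (contact force between bar and stop above 0.15 N and contact force between bar and stand above 0.5 N and z of bar_foot in the frame of stand below 0.024 m and y of bar_foot in the frame of stand between -0.096 and -0.035 m and y of bar_top in the frame of stand above 0.064 m and z of bar_top in the frame of stand above 0.23 m and x of bar_foot in the frame of stand between -0.035 and 0.035 m and x of bar_top in the frame of stand between -0.035 and 0.035 m and angle between the x axis of bar and the x axis of stand, either way round below 0.12 rad and linear speed of bar below 0.02 m/s and angular speed of bar below 0.1 rad/s); the robot touches nothing.
It fails at once if the bar is forced against the stand (over 30 N) (contact force between bar and stand above 30 N).
It fails at once if a bystander is moved more than 30 mm (distance of any of spool, wax, tape, chalk, cup, dropper, measure from where it was at the start of the episode above 0.03 m).
It also fails if it takes over 64 s, if anything falls off the work surface, if the arm or the gripper's body presses on something with over 40 N, if the wrist force passes 120 N, or if a joint passes its speed limit or range.

## Working session

There is one attempt and no reset: what is moved stays moved. The work goes in short steps, Python scripts to look and compute and a tool call to move; the robot and the scene stay as the last step left them, time stands still between calls to the robot, and variables do not carry over. Pictures are saved under pics/ and viewed, and the job is handed in when it is done.

Besides the shell and the picture viewer there is one more tool, called after "Call:" by a JSON object that holds its "name" and its "arguments", one argument or row to a line. carry_out: Moves the arm, as the interface text tells. Its arguments: {"type":"object","properties":{"increments":{"type":"array"},"grip_force":{"type":"number"}},"required":["increments"]}

```bash
mkdir -p pics; ls; cat > h.py <<'E'
import numpy as np, cv2
from cell import env
def save(name,tag):
    o=env.get_obs(); p,d=env.read_camera(name)
    cv2.imwrite(f'pics/{tag}.png',p[:,:,::-1]); np.savez(f'pics/{tag}.npz',p=p,d=d,pos=o['tool_pos'],rot=o['tool_rot'])
    return o,p,d
E
python3 - <<'E'
from h import *
np.set_printoptions(precision=4,suppress=True)
for n in ['scene','top','wrist']:
    save(n,n+'0'); print(n,env.get_calibration(n))
print(env.get_obs())
E
```

```text
pics
scene {'K': array([[494.0381,   0.    , 321.9206],
       [  0.    , 494.0381, 232.1257],
       [  0.    ,   0.    ,   1.    ]]), 'k1': -0.02797326658203953, 'camera_from_world': array([[ 0.6456, -0.7636, -0.0113, -0.4415],
       [-0.5475, -0.4525, -0.7039,  0.3165],
       [ 0.5324,  0.4606, -0.7102,  1.0474],
       [ 0.    ,  0.    ,  0.    ,  1.    ]])}
top {'K': array([[584.6654,   0.    , 322.7932],
       [  0.    , 584.6654, 242.3472],
       [  0.    ,   0.    ,   1.    ]]), 'k1': 0.06517032385431926, 'camera_from_world': array([[-0.0185, -0.9997,  0.0139, -0.0763],
       [-0.9948,  0.017 , -0.1005,  0.5652],
       [ 0.1003, -0.0157, -0.9948,  1.2631],
       [ 0.    ,  0.    ,  0.    ,  1.    ]])}
wrist {'K': array([[428.3545,   0.    , 319.6595],
       [  0.    , 428.3545, 240.1143],
       [  0.    ,   0.    ,   1.    ]]), 'k1': -0.007986143313847928, 'T_tool_cam': array([[ 1.    , -0.0001,  0.0008, -0.    ],
       [-0.0001,  0.9551,  0.2963, -0.0823],
       [-0.0008, -0.2963,  0.9551,  0.0198],
       [ 0.    ,  0.    ,  0.    ,  1.    ]])}
{'time_s': 0.15, 'qpos': array([-75.4545,  18.4292,  -4.0142,  83.1576,   1.2951,  78.5407,
        -3.2627]), 'joint_velocities': array([-0.0014, -0.1922,  0.0473, -0.2513,  0.0466,  0.0302, -0.0456]), 'effort': array([ -0.0003, -49.1789,  -0.4048, -31.2881,  -0.064 ,   0.0404,
         0.0001]), 'tool_pos': array([0.1544, 0.6313, 0.4039]), 'tool_rot': array([179.9945,   0.0824,  76.2599]), 'force': array([ 0.1797, -0.5927, -0.2603]), 'wrist_torque': array([-0.0058,  0.0259,  0.0113]), 'grip_width': 0.08711748998239766}
```

View pics/scene0.png

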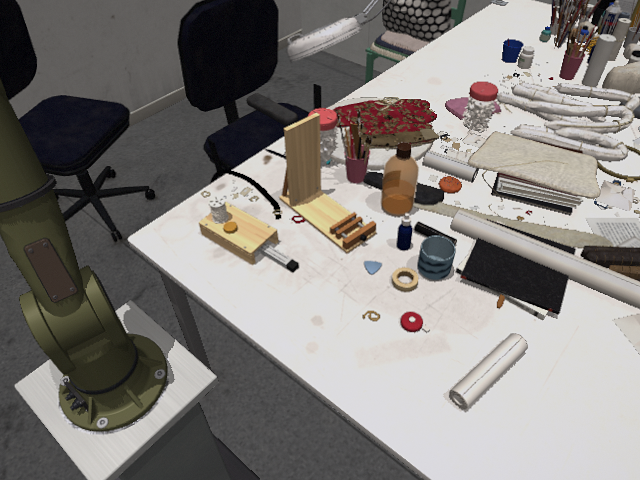

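View pics/top0.png

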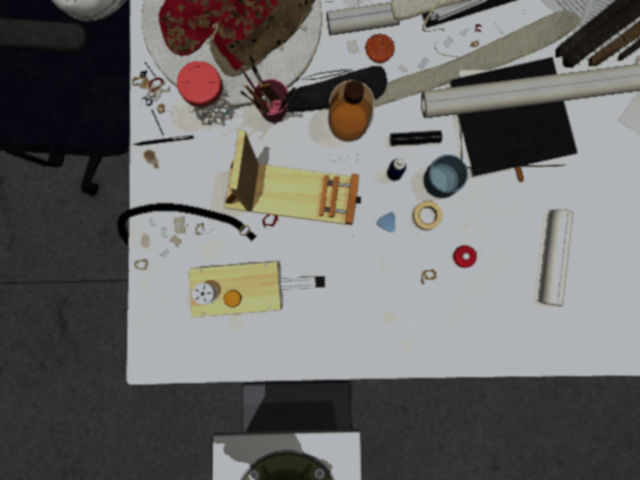

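View pics/wrist0.png

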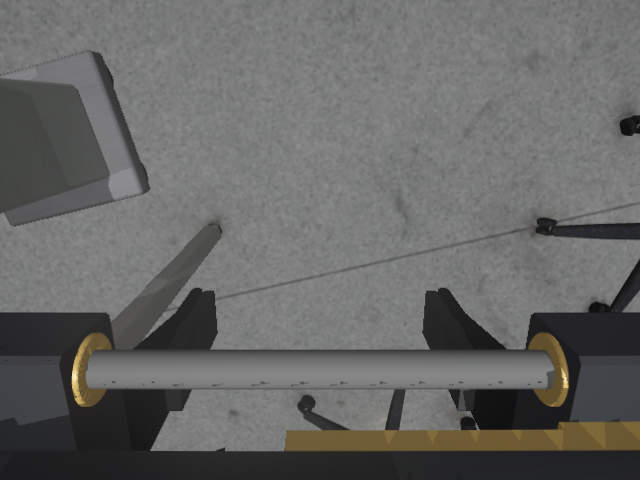

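```bash
cat >> h.py <<'E'
def cw(name,d=None):
    c=env.get_calibration(name); T=c['camera_from_world']; return c['K'],c['k1'],T
def slopes(px,K,k1):
    px=np.asarray(px,float).reshape(-1,1,2)
    return cv2.undistortPoints(px,K,np.array([k1,0,0,0,0]),None,None,None,(cv2.TERM_CRITERIA_COUNT,30,0)).reshape(-1,2) if 0 else cv2.undistortPoints(px,K,np.array([k1,0,0,0,0.])).reshape(-1,2)
def wristT(rot,pos):
    from scipy.spatial.transform import Rotation as R
    T=np.eye(4); T[:3,:3]=R.from_euler('xyz',rot,degrees=True).as_matrix(); T[:3,3]=pos
    c=env.get_calibration('wrist'); return np.linalg.inv(T@c['T_tool_cam'])
def cam(name,f=None):
    c=env.get_calibration(name)
    T=c['camera_from_world'] if name!='wrist' else wristT(f['rot'],f['pos'])
    return c['K'],c['k1'],T
def onplane(px,z,name,f=None):
    K,k1,T=cam(name,f); s=slopes(px,K,k1); R=T[:3,:3]; o=-R.T@T[:3,3]
    v=np.c_[s,np.ones(len(s))]@R
    return o+v*((z-o[2])/v[:,2])[:,None]
def cloud(d,name,f=None):
    K,k1,T=cam(name,f); H,W=d.shape
    u,v=np.meshgrid(np.arange(W),np.arange(H)); s=slopes(np.c_[u.ravel(),v.ravel()],K,k1)
    p=np.c_[s,np.ones(len(s))]*d.ravel()[:,None]
    return ((p-T[:3,3])@T[:3,:3]).reshape(H,W,3)
def project(P,name,f=None):
    K,k1,T=cam(name,f); p=np.atleast_2d(P)@T[:3,:3].T+T[:3,3]
    return cv2.projectPoints(p,np.zeros(3),np.zeros(3),K,np.array([k1,0,0,0,0.]))[0].reshape(-1,2)
E
python3 - <<'E'
from h import *
np.set_printoptions(precision=4,suppress=True)
f=np.load('pics/top0.npz'); C=cloud(f['d'],'top'); p=f['p']
# bench height check
for uv in [(400,320),(200,350),(500,340),(250,240)]: print(uv,C[uv[1],uv[0]])
def rect(m,l):
    c,_=cv2.findContours(m.astype(np.uint8)*255,cv2.RETR_EXTERNAL,cv2.CHAIN_APPROX_NONE)
    for k in c:
        if cv2.contourArea(k)>60: print(l,cv2.contourArea(k),cv2.boxPoints(cv2.minAreaRect(k)).round(1).tolist())
Z=C[:,:,2]
rect((Z>.040)&(Z<.056)&(np.arange(480)[:,None]>240),'roof')
rect((Z>.008)&(Z<.025)&(np.arange(480)[:,None]<230)&(np.arange(480)[:,None]>130),'base')
rect((Z>.10)&(np.arange(640)[None]<300)&(np.arange(480)[:,None]>120),'wall')
big=cv2.resize(f['p'][120:330,180:480,::-1],None,fx=2.6,fy=2.6,interpolation=cv2.INTER_CUBIC); cv2.imwrite('pics/topzoom.png',big)
f=np.load('pics/scene0.npz')
big=cv2.resize(f['p'][100:300,180:480,::-1],None,fx=2.6,fy=2.6,interpolation=cv2.INTER_CUBIC); cv2.imwrite('pics/scenezoom.png',big)
E
```

```text
(400, 320) [ 0.3898 -0.2557 -0.    ]
(200, 350) [0.3331 0.1879 0.0003]
(500, 340) [ 0.3424 -0.4759 -0.0022]
(250, 240) [0.5728 0.0752 0.0186]
roof 4143.5 [[188.10000610351562, 268.3999938964844], [276.70001220703125, 261.29998779296875], [280.6000061035156, 309.5], [191.89999389648438, 316.6000061035156]]
roof 990.5 [[543.4000244140625, 303.70001220703125], [550.2000122070312, 239.0], [569.2999877929688, 241.0], [562.5, 305.70001220703125]]
base 118.5 [[375.5, 222.5], [388.0, 210.0], [399.5, 221.5], [387.0, 234.0]]
base 181.0 [[203.6999969482422, 216.3000030517578], [207.0, 207.3000030517578], [251.0, 223.5], [247.6999969482422, 232.60000610351562]]
base 655.0 [[406.5, 215.5], [427.5, 194.5], [448.0, 215.0], [427.0, 236.0]]
base 232.5 [[334.6000061035156, 209.10000610351562], [337.5, 185.6999969482422], [349.0, 187.10000610351562], [346.1000061035156, 210.5]]
base 89.0 [[323.70001220703125, 208.3000030517578], [326.8999938964844, 184.3000030517578], [332.20001220703125, 185.0], [329.0, 209.0]]
base 558.5 [[431.0, 163.0], [459.0, 163.0], [459.0, 191.0], [431.0, 191.0]]
base 3549.5 [[2
[... 320 characters left out ...]
.5 [[389.0, 142.0], [440.79998779296875, 137.89999389648438], [441.20001220703125, 142.10000610351562], [389.29998779296875, 146.1999969482422]]
base 109.0 [[136.8000030517578, 141.89999389648438], [192.60000610351562, 133.3000030517578], [193.3000030517578, 138.0], [137.60000610351562, 146.60000610351562]]
base 147.5 [[455.70001220703125, 132.39999389648438], [464.20001220703125, 130.5], [473.20001220703125, 172.0], [464.6000061035156, 173.8000030517578]]
wall 331.5 [[192.0, 283.0], [213.0, 283.0], [213.0, 303.0], [192.0, 303.0]]
wall 1205.0 [[226.89999389648438, 202.1999969482422], [237.60000610351562, 128.8000030517578], [258.29998779296875, 131.8000030517578], [247.5, 205.1999969482422]]
```

View pics/topzoom.png

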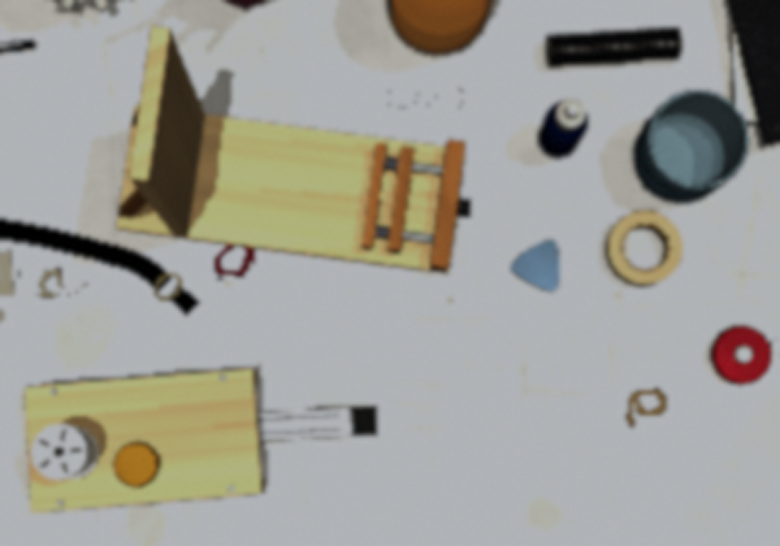

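View pics/scenezoom.png

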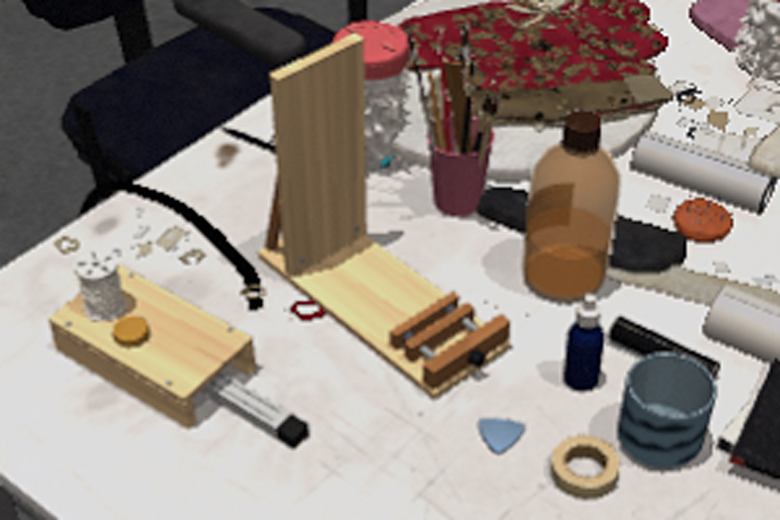

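```bash
python3 - <<'E'
from h import *
np.set_printoptions(precision=4,suppress=True)
roof=onplane([[188.1,268.4],[276.7,261.3],[280.6,309.5],[191.9,316.6]],.048,'top')[:,:2]
print('roof',roof.tolist()); print([np.linalg.norm(roof[i]-roof[(i+1)%4]) for i in range(4)])
b=onplane([[224.1,207.9],[230.7,158.3],[350.8,174.5],[344.2,224.1]],.012,'top')[:,:2]
print('base',b.tolist(),[np.linalg.norm(b[i]-b[(i+1)%4]) for i in range(4)])
def z(l): return [[180+x/2.6,120+y/2.6] for x,y in l]
print('stop face',onplane(z([(375,145),(361,247)]),.036,'top'))
print('second',onplane(z([(401,150),(387,250)]),.036,'top'))
print('hous',onplane(z([(446,143),(431,268)]),.05,'top'))
f=np.load('pics/top0.npz'); C=cloud(f['d'],'top');p=f['p'].astype(int)
# bar: z 10..25 in region
m=(C[:,:,2]>.010)&(C[:,:,2]<.03); m[:270]=0;m[300:]=0;m[:,:284]=0;m[:,330:]=0
ys,xs=np.nonzero(m); print(xs.min(),xs.max(),ys.min(),ys.max(),C[m][:,2].mean())
k=cv2.findContours(m.astype(np.uint8),0,1)[0]; r=cv2.minAreaRect(np.vstack(k)); 
q=onplane(cv2.boxPoints(r),.018,'top'); print('bar',q)
dark=(p.sum(2)<150); dark[:270]=0;dark[296:]=0;dark[:,305:332]&=True;dark[:,:305]=0;dark[:,332:]=0
ys,xs=np.nonzero(dark); print('shoe',xs.min(),xs.max(),ys.min(),ys.max(),len(xs)); print(onplane([[xs.mean(),ys.mean()]],.018,'top'))
# stop profile heights along the stand
S=C[180:215,300:365]
import math
for n,u in [('tape',(427,214)),('chalk',(387,222)),('cup',(444,176)),('drop',(398,168)),('meas',(465,256))]:
    print(n,onplane([u],.02,'top'),C[u[1],u[0]])
E
```

```text
roof [[0.5103789398140658, 0.20502447132548007], [0.5222351843182789, 0.014620595012220336], [0.4184097363909969, 0.0072759291200785725], [0.4073151747083147, 0.19626765462201956]]
[np.float64(0.19077265697384094), np.float64(0.10408490646759469), np.float64(0.18931709274952394), np.float64(0.10343510775627125)]
base [[0.6468450588841308, 0.13331652828801355], [0.759911670296708, 0.11806190226213699], [0.7187855974521457, -0.15287007000600428], [0.6058183187478239, -0.1354481940062645]] [np.float64(0.11409102607791767), np.float64(0.27403555875966373), np.float64(0.11430279008497658), np.float64(0.2718780413276005)]
stop face [[ 0.7116 -0.0921  0.036 ]
 [ 0.6238 -0.0786  0.036 ]]
second [[ 0.7069 -0.1143  0.036 ]
 [ 0.6209 -0.1006  0.036 ]]
hous [[ 0.7093 -0.1519  0.05  ]
 [ 0.603  -0.1369  0.05  ]]
284 327 271 289 0.01964578972292266
bar [[ 0.4861  0.0047  0.018 ]
 [ 0.5008 -0.0946  0.018 ]
 [ 0.4688 -0.0993  0.018 ]
 [ 0.4542 -0.0003  0.018 ]]
shoe 316 323 277 286 71
[[ 0.4789 -0.0778  0.018 ]]
tape [[ 0.6244 -0.3207  0.02  ]] [ 0.627  -0.3242  0.0024]
chalk [[ 0.6079 -0.2308  0.02  ]] [ 0.6089 -0.2318  0.0123]
cup [[ 0.71   -0.3619  0.02  ]] [ 0.7117 -0.3637  0.0119]
drop [[ 0.7301 -0.2591  0.02  ]] [ 0.712  -0.2472  0.0994]
meas [[ 0.5288 -0.4015  0.02  ]] [ 0.5289 -0.4017  0.0191]
```

Call:
{"name": "carry_out", "arguments": {
  "increments": [
    [0.325,-0.731,-0.02,-73,-1],
    [0.325,-0.731,-0.02,-73,-1],
    [0.325,-0.731,-0.02,-73,-1],
    [0.325,-0.731,-0.02,-73,-1],
    [0.325,-0.731,-0.02,-73,-1],
    [0.325,-0.731,-0.02,-73,-1],
    [0.325,-0.731,-0.02,-73,-1],
    [0.325,-0.731,-0.02,-73,-1],
    [0.325,-0.731,-0.02,-73,-1],
    [0.325,-0.731,-0.02,-73,-1],
    [0.325,-0.731,-0.02,-73,-1],
    [0.325,-0.731,-0.02,-73,-1],
    [0.325,-0.731,-0.02,-73,-1],
    [0.325,-0.731,-0.02,-73,-1],
    [0.325,-0.731,-0.02,-73,-1],
    [0.325,-0.731,-0.02,-73,-1],
    [0.325,-0.731,-0.02,-73,-1],
    [0.325,-0.731,-0.02,-73,-1]
  ]
}}

```text
time_s: 1.95
tool_pos: [0.4793, -0.1006, 0.3844]
tool_rot: [180.0, 0.1, 3.1]
force: [0.0, -0.1, -0.3]
grip_width: 0.087
```

```bash
python3 - <<'E'
from h import *
np.set_printoptions(precision=4,suppress=True)
o,_,_=save('wrist','w1'); print(o)
E
```

```text
{'time_s': 1.95, 'qpos': array([-39.6513,  -2.6796,  47.703 , 108.2862,   2.1079,  73.5825,
        10.5001]), 'joint_velocities': array([-1.2885, -1.2382, -3.1993,  1.2118, -0.3919,  0.2909, -0.3455]), 'effort': array([  1.3569, -17.4381,   0.4805, -31.1819,   0.1983,  -0.0424,
         0.0704]), 'tool_pos': array([ 0.4793, -0.1006,  0.3844]), 'tool_rot': array([179.9709,   0.0609,   3.0775]), 'force': array([ 0.0144, -0.0715, -0.2796]), 'wrist_torque': array([-0.0223,  0.0512,  0.0332]), 'grip_width': 0.08703100463606603}
```

View pics/w1.png

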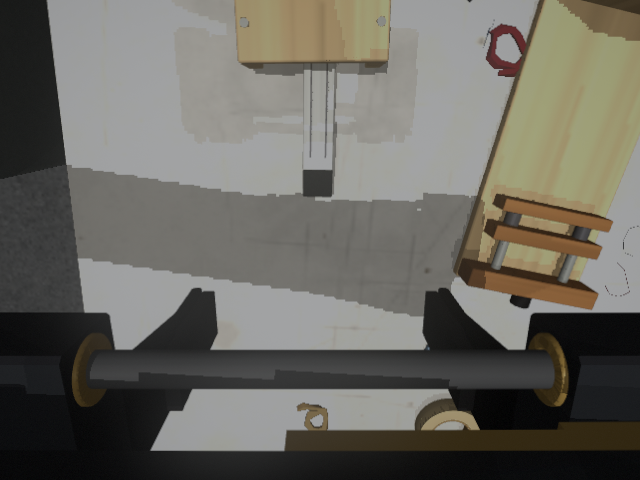

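```bash
python3 - <<'E'
from h import *
np.set_printoptions(precision=4,suppress=True)
f=np.load('pics/w1.npz'); p=f['p']; 
C=cloud(f['d'],'wrist',f)
for u in [(318,100),(318,185),(280,230),(315,40),(560,210),(545,235),(530,285),(560,100)]: print(u,C[u[1],u[0]])
q=onplane([[303,196],[332,196],[303,169],[334,169],[304,68],[335,68]],.018,'wrist',f); print('bar',q)
print(onplane([[237,62],[388,66]],.048,'wrist',f))
big=cv2.resize(p[150:320,430:640,::-1],None,fx=3.8,fy=3.8,interpolation=cv2.INTER_CUBIC); cv2.imwrite('pics/w1z.png',big)
big=cv2.resize(p[40:210,240:400,::-1],None,fx=3.5,fy=3.5,interpolation=cv2.INTER_CUBIC); cv2.imwrite('pics/w1b.png',big)
E
```

```text
(318, 100) [ 0.4724 -0.0135  0.0172]
(318, 185) [ 0.4759 -0.0795  0.0169]
(280, 230) [ 0.4446 -0.124   0.0012]
(315, 40) [0.4686 0.0244 0.0493]
(560, 210) [ 0.6671 -0.0855  0.036 ]
(545, 235) [ 0.6597 -0.1066  0.0358]
(530, 285) [ 0.6546 -0.149   0.039 ]
(560, 100) [ 0.6618 -0.0029  0.0122]
bar [[ 0.4641 -0.0891  0.018 ]
 [ 0.4879 -0.0878  0.018 ]
 [ 0.4631 -0.067   0.018 ]
 [ 0.4881 -0.0657  0.018 ]
 [ 0.4607  0.0089  0.018 ]
 [ 0.484   0.0101  0.018 ]]
[[0.4158 0.0079 0.048 ]
 [0.5195 0.0109 0.048 ]]
```

View pics/w1z.png

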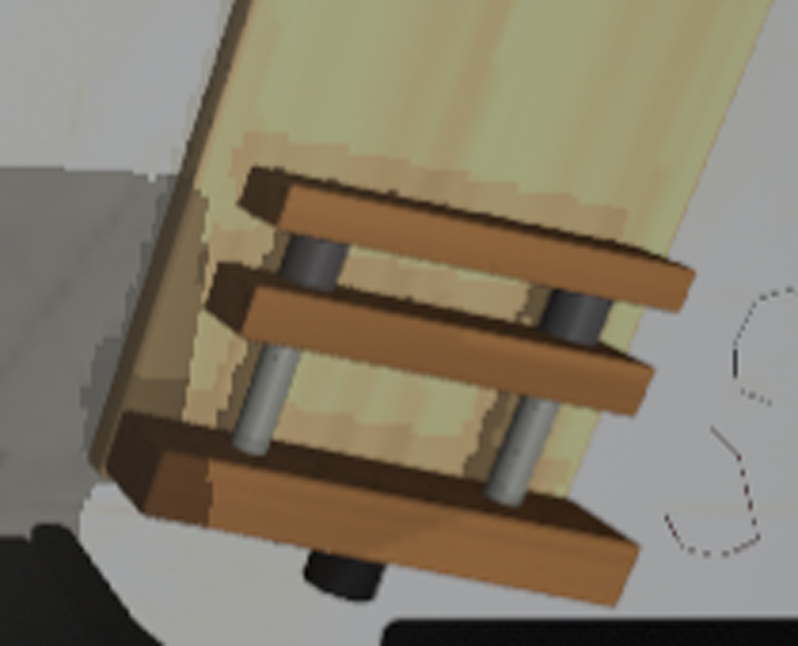

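View pics/w1b.png

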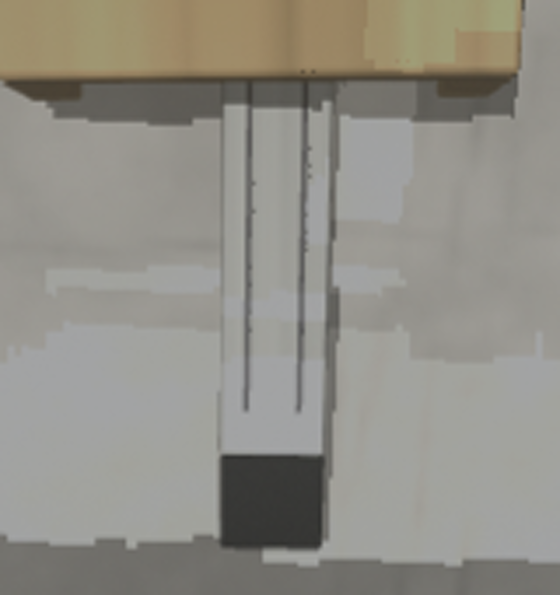

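Call:
{"name": "carry_out", "arguments": {
  "increments": [
    [-0.004,0.043,-0.05,-0.5,-1],
    [-0.004,0.043,-0.1,-0.5,-1],
    [-0.004,0.043,-0.14,-0.5,-1],
    [-0.004,0.043,-0.17,-0.5,-1],
    [-0.004,0.043,-0.185,-0.5,-1],
    [-0.004,0.043,-0.193,-0.5,-1],
    [-0.004,0.043,-0.198,-0.5,-1],
    [-0.004,0.043,-0.198,-0.5,-1],
    [-0.004,0.043,-0.198,-0.5,-1],
    [-0.004,0.043,-0.198,-0.5,1],
    [-0.004,0.043,-0.198,-0.5,1],
    [-0.004,0.043,-0.198,-0.5,1],
    [-0.004,0.043,-0.198,-0.5,1],
    [-0.004,0.043,-0.198,-0.5,1],
    [-0.004,0.043,-0.198,-0.5,1],
    [-0.004,0.043,-0.198,-0.5,1],
    [-0.004,0.043,-0.198,-0.5,1]
  ],
  "grip_force": 20
}}

```text
time_s: 3.7
tool_pos: [0.4754, -0.0566, 0.1868]
tool_rot: [180.0, 0.0, 2.8]
force: [-0.8, 0.2, -0.4]
grip_width: 0.0308
```

```bash
python3 - <<'E'
from h import *
np.set_printoptions(precision=4,suppress=True)
f=np.load('pics/w1.npz')
print(onplane([[300,402],[328,402],[315,432]],0,'wrist',f)); print(env.get_obs())
E
```

```text
[[ 0.4694 -0.3041  0.    ]
 [ 0.4977 -0.3025  0.    ]
 [ 0.4864 -0.3402  0.    ]]
{'time_s': 3.7, 'qpos': array([-37.4942,  13.9715,  45.0402, 121.0821, -12.9423,  49.6753,
        17.9077]), 'joint_velocities': array([ 0.0421,  0.0444,  0.0977, -0.0835,  0.0845, -0.1094,  0.0707]), 'effort': array([ -0.    , -27.7463,   4.8306, -23.6899,  -0.0362,   0.0597,
        -0.0001]), 'tool_pos': array([ 0.4754, -0.0566,  0.1868]), 'tool_rot': array([179.9947,   0.0005,   2.7633]), 'force': array([-0.7643,  0.1823, -0.3646]), 'wrist_torque': array([-0.0917,  0.0584,  0.0223]), 'grip_width': 0.030765181183987817}
```

Call:
{"name": "carry_out", "arguments": {
  "increments": [
    [0,0,0,0,1],
    [0,0,0,0,1],
    [0,0,0,0,1],
    [0,0,0,0,1],
    [0,0,0,0,1],
    [0,-0.005,0.0,0,1],
    [0.001,-0.015,0.0,0,1],
    [0.001,-0.03,0.0,0,1]
  ]
}}

```text
time_s: 4.5
tool_pos: [0.4765, -0.0867, 0.1868]
tool_rot: [-180.0, -0.0, 2.9]
force: [0.9, 1.6, -1.8]
grip_width: 0.0238
```

```bash
python3 - <<'E'
from h import *
np.set_printoptions(precision=4,suppress=True)
o,_,_=save('wrist','w2'); print(o)
E
```

```text
{'time_s': 4.5, 'qpos': array([-34.2255,  14.9125,  45.6318, 120.3541, -13.9358,  49.9466,
        22.3661]), 'joint_velocities': array([16.7575,  4.481 ,  3.9965, -3.1121, -3.9536,  0.9811, 21.4641]), 'effort': array([ -1.4235, -28.9628,   5.34  , -23.7097,   0.2417,  -0.0086,
        -0.4489]), 'tool_pos': array([ 0.4765, -0.0867,  0.1868]), 'tool_rot': array([-179.9774,   -0.0008,    2.8682]), 'force': array([ 0.9405,  1.6472, -1.8438]), 'wrist_torque': array([ 0.1308,  0.0156, -0.0557]), 'grip_width': 0.023796162318952097}
```

View pics/w2.png

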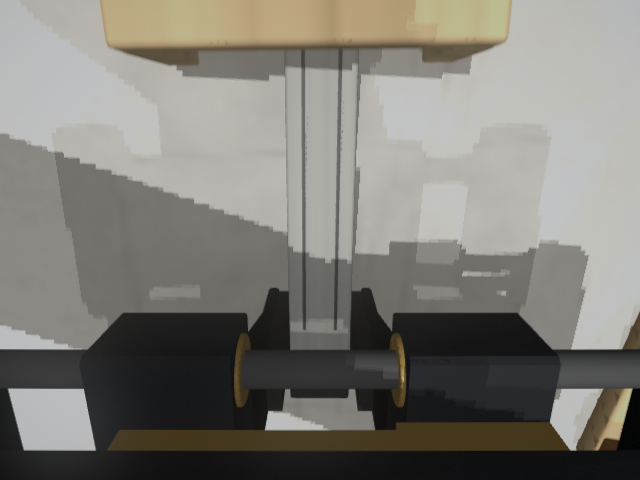

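Call:
{"name": "carry_out", "arguments": {
  "increments": [
    [0.001,-0.02,0,0,1],
    [0.002,-0.04,0,0,1],
    [0.003,-0.06,0,0,1],
    [0.004,-0.08,0,0,1],
    [0.005,-0.1,0,0,1],
    [0.006,-0.12,0,0,1],
    [0.007,-0.14,0,0,1],
    [0.008,-0.16,0,0,1],
    [0.009,-0.175,0,0,1],
    [0.009,-0.182,0,0,1],
    [0.009,-0.182,0,0,1],
    [0.009,-0.182,0,0,-0.4],
    [0.009,-0.182,0,0,-0.4],
    [0.009,-0.182,0,0,-0.4],
    [0.009,-0.182,0,0,-0.4],
    [0.009,-0.182,0,0,-0.4],
    [0.009,-0.182,0,0,-0.4],
    [0.009,-0.182,0,0,-0.4],
    [0.009,-0.182,0,0,-0.4],
    [0.009,-0.182,0,0,-0.4]
  ]
}}

```text
time_s: 6.55
tool_pos: [0.4854, -0.2686, 0.1868]
tool_rot: [180.0, -0.0, 2.8]
force: [-0.8, 1.1, -0.7]
grip_width: 0.0608
```

```bash
python3 - <<'E'
from h import *
np.set_printoptions(precision=4,suppress=True)
o,_,_=save('wrist','w3'); print(o)
E
```

```text
{'time_s': 6.55, 'qpos': array([-12.4534,  24.5979,  45.775 , 110.7706, -21.7632,  53.559 ,
        46.6927]), 'joint_velocities': array([ 0.0004,  0.1084, -0.0606,  0.0276, -0.0157,  0.173 , -0.0699]), 'effort': array([ -0.0167, -37.0725,   9.1681, -23.7994,  -0.0107,   0.0825,
        -0.0001]), 'tool_pos': array([ 0.4854, -0.2686,  0.1868]), 'tool_rot': array([179.9957,  -0.0052,   2.7564]), 'force': array([-0.8404,  1.0563, -0.6886]), 'wrist_torque': array([-0.1156,  0.0588, -0.0291]), 'grip_width': 0.06082965551710871}
```

View pics/w3.png

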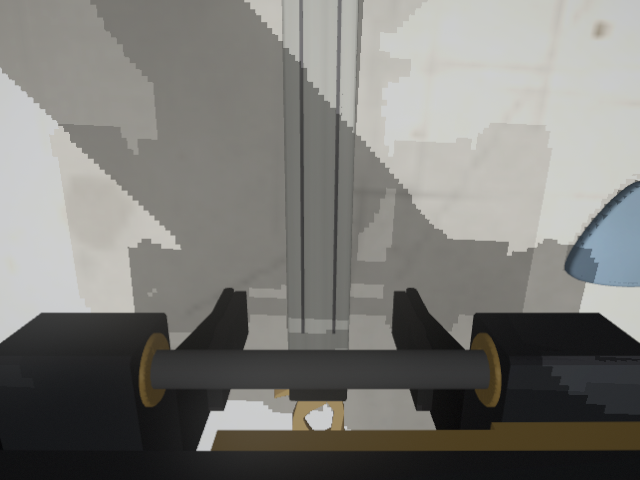

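```bash
python3 - <<'E'
from h import *
np.set_printoptions(precision=4,suppress=True)
def z(l): return [[180+x/2.6,120+y/2.6] for x,y in l]
w=onplane(z([(204,113),(187,236)]),.012,'top'); print('wall base',w, np.linalg.norm(w[0]-w[1]))
f=np.load('pics/top0.npz'); C=cloud(f['d'],'top')
R=C.reshape(-1,3); c=np.array([.667,-.0855]); ey=np.array([.151,.9885]); ex=np.array([.9885,-.151])
f2=np.load('pics/scene0.npz'); C2=cloud(f2['d'],'scene').reshape(-1,3); f3=np.load('pics/w1.npz'); C3=cloud(f3['d'],'wrist',f3).reshape(-1,3)
for n,R in (('top',R),('scene',C2),('wrist',C3)):
    a=(R[:,:2]-c)@ex; b=(R[:,:2]-c)@ey; m=(abs(a)<.053)&(abs(b)<.35)&(R[:,2]>.03)&(R[:,2]<.3)
    q=m&(R[:,2]>.06)&(R[:,2]<.25)&(b>.1)&(b<.25)
    if q.sum()>20:
        pf=np.polyfit(a[q],b[q],1); print(n,'wall',np.percentile(b[q],[1,5,10,25,50,75,90,95,99]),q.sum(),a[q].min(),a[q].max())
    q=m&(R[:,2]<.045)&(R[:,2]>.031)&(b<.05); print(n,'stop',np.histogram(b[q],np.arange(-.1,.03,.005)))
    t=m&(R[:,2]>.265)&(R[:,2]<.28); print('walltop',t.sum(), b[t].min() if t.any() else 0, b[t].max() if t.any() else 0)
E
```

```text
wall base [[0.7473 0.0556 0.012 ]
 [0.6394 0.0712 0.012 ]] 0.10897729864497076
top wall [0.1501 0.1503 0.1505 0.1507 0.1509 0.1512 0.1586 0.1774 0.1931] 842 -0.05296522546058127 0.052935686133964065
top stop (array([  0,   0,   2,  16,  13,  81,  92, 100,  41,  10,   4,   5,   7,
        44,  89,  87,   6,  14,  60,  88,  34,   0,   0,   0,   0]), array([-0.1  , -0.095, -0.09 , -0.085, -0.08 , -0.075, -0.07 , -0.065,
       -0.06 , -0.055, -0.05 , -0.045, -0.04 , -0.035, -0.03 , -0.025,
       -0.02 , -0.015, -0.01 , -0.005,  0.   ,  0.005,  0.01 ,  0.015,
        0.02 ,  0.025]))
walltop 467 0.15003671825946113 0.16487179258655513
scene wall [0.1463 0.1474 0.1481 0.1492 0.1504 0.1516 0.1528 0.1537 0.1848] 1788 -0.05284474411914533 0.052955490013084715
scene stop (array([ 0,  0,  6,  8, 48, 80, 51, 52,  7,  0,  1,  0,  4, 56, 43, 30,  4,
       12, 55, 36,  8,  0,  0,  0,  0]), array([-0.1  , -0.095, -0.09 , -0.085, -0.08 , -0.075, -0.07 , -0.065,
       -0.06 , -0.055, -0.05 , -0.045, -0.04 , -0.035, -0.03 , -0.025,
       -0.02 , -0.015, -0.01 , -0.005,  0.   ,  0.005,  0.01 ,  0.015,
        0.02 ,  0.025]))
walltop 172 0.14665053843210832 0.16888216543599072
wrist stop (array([  0,   0,  25,  89,  87, 669, 708, 857, 287,   0,   0,   0,   0,
       467, 663, 553,  43,  42, 642, 715, 106,   0,   0,   0,   0]), array([-0.1  , -0.095, -0.09 , -0.085, -0.08 , -0.075, -0.07 , -0.065,
       -0.06 , -0.055, -0.05 , -0.045, -0.04 , -0.035, -0.03 , -0.025,
       -0.02 , -0.015, -0.01 , -0.005,  0.   ,  0.005,  0.01 ,  0.015,
        0.02 ,  0.025]))
walltop 0 0 0
```

Call:
{"name": "carry_out", "arguments": {
  "increments": [
    [0,0,0.04,0,-0.4],
    [0,0,0.08,0,-0.4],
    [-0.002,0.05,0.11,0,-0.4],
    [-0.005,0.1,0.11,0,-0.4],
    [-0.008,0.15,0.11,0,-0.4],
    [-0.01,0.19,0.11,0,-0.4],
    [-0.01,0.19,0.11,0,-0.4],
    [-0.01,0.19,0.11,0,-0.4],
    [-0.01,0.19,0.11,0,-0.4]
  ]
}}

```text
time_s: 7.5
tool_pos: [0.4754, -0.0798, 0.2969]
tool_rot: [180.0, -0.0, 2.7]
force: [-0.1, 0.4, -0.5]
grip_width: 0.0609
```

```bash
python3 - <<'E'
from h import *
np.set_printoptions(precision=4,suppress=True)
o,p,d=save('wrist','w4'); print(o)
f=np.load('pics/w4.npz')
C=cloud(d,'wrist',f); Z=C[:,:,2]
m=((Z>.012)&(Z<.024)); m[300:]=0
k=max(cv2.findContours(m.astype(np.uint8),0,1)[0],key=cv2.contourArea); print(cv2.boundingRect(k),cv2.boxPoints(cv2.minAreaRect(k)))
for y in range(60,300,20):
    xs=np.nonzero(m[y,200:450])[0]
    if len(xs): print(y,xs.min()+200,xs.max()+200,onplane([[ (xs.min()+xs.max())/2+200,y]],.018,'wrist',f))
E
```

```text
{'time_s': 7.5, 'qpos': array([-38.4552,   2.4422,  46.2718, 115.4334,  -1.9499,  62.8682,
        11.3475]), 'joint_velocities': array([ 0.8989,  0.4071,  0.6243, -0.164 , -0.2409, -0.005 , -0.1432]), 'effort': array([ -0.8657, -21.1092,   0.2493, -28.267 ,  -0.1321,   0.0651,
         0.0021]), 'tool_pos': array([ 0.4754, -0.0798,  0.2969]), 'tool_rot': array([179.967 ,  -0.0176,   2.6681]), 'force': array([-0.0549,  0.4239, -0.4968]), 'wrist_torque': array([-0.1798,  0.0184,  0.0038]), 'grip_width': 0.06085715084232457}
(515, 0, 125, 300) [[512.679  298.1629]
 [622.0302  -5.0383]
 [724.5045  31.9196]
 [615.1533 335.1208]]
160 306 338 [[ 0.474 -0.028  0.018]]
180 303 341 [[ 0.4745 -0.0401  0.018 ]]
200 303 340 [[ 0.4748 -0.0524  0.018 ]]
220 303 341 [[ 0.4758 -0.0651  0.018 ]]
240 303 340 [[ 0.4761 -0.0782  0.018 ]]
260 303 340 [[ 0.4767 -0.0916  0.018 ]]
280 304 339 [[ 0.4774 -0.1054  0.018 ]]
```

View pics/w4.png

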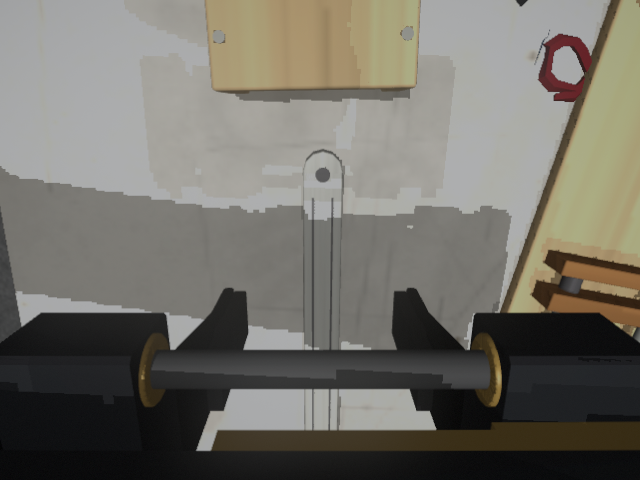

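Call:
{"name": "carry_out", "arguments": {
  "increments": [
    [-0.001,0.03,-0.03,0,-0.4],
    [-0.001,0.03,-0.065,0,-0.4],
    [-0.001,0.03,-0.09,0,-0.4],
    [-0.001,0.03,-0.105,0,-0.4],
    [-0.001,0.03,-0.112,0,-0.4],
    [-0.001,0.03,-0.112,0,-0.4],
    [-0.001,0.03,-0.112,0,1],
    [-0.001,0.03,-0.112,0,1],
    [-0.001,0.03,-0.112,0,1],
    [-0.001,0.03,-0.112,0,1],
    [-0.001,0.03,-0.112,0,1],
    [-0.001,0.03,-0.112,0,1],
    [-0.001,0.03,-0.112,0,1],
    [-0.001,0.03,-0.112,0,1],
    [-0.001,0.03,-0.112,0,1],
    [-0.001,0.03,-0.112,0,1]
  ],
  "grip_force": 8
}}

```text
time_s: 9.15
tool_pos: [0.4746, -0.0485, 0.185]
tool_rot: [-180.0, -0.0, 2.8]
force: [-0.4, 0.8, 3.6]
grip_width: 0.0235
```

Call:
{"name": "carry_out", "arguments": {
  "increments": [
    [0,-0.0005,0.01,0,1],
    [0,-0.002,0.022,0,1],
    [0,-0.005,0.044,0,1],
    [0.001,-0.011,0.065,0,1],
    [0.001,-0.018,0.086,0,1],
    [0.001,-0.027,0.106,0,1],
    [0.002,-0.038,0.125,0,1],
    [0.002,-0.051,0.143,0,1],
    [0.003,-0.065,0.16,0,1],
    [0.003,-0.065,0.16,0,1]
  ]
}}

```text
time_s: 10.15
tool_pos: [0.4777, -0.1163, 0.3475]
tool_rot: [180.0, -0.3, 2.5]
force: [-0.3, 0.1, -0.8]
grip_width: 0.0239
```

```bash
python3 - <<'E'
from h import *
np.set_printoptions(precision=4,suppress=True)
o,p,d=save('scene','s5'); print(o)
cv2.imwrite('pics/s5z.png',cv2.resize(p[80:320,180:500,::-1],None,fx=2.4,fy=2.4,interpolation=cv2.INTER_CUBIC))
E
```

```text
{'time_s': 10.15, 'qpos': array([-37.3571,  -0.1186,  48.5195, 111.0128,   0.0571,  68.7932,
        13.6738]), 'joint_velocities': array([-0.8141,  1.523 , -1.9809,  3.1528, -1.5743, -1.7171, -0.8133]), 'effort': array([ -0.2844, -19.3026,  -0.3303, -30.4383,  -0.0895,   0.2542,
         0.1861]), 'tool_pos': array([ 0.4777, -0.1163,  0.3475]), 'tool_rot': array([179.9701,  -0.2732,   2.5319]), 'force': array([-0.3103,  0.1366, -0.7982]), 'wrist_torque': array([-0.1929,  0.0529, -0.03  ]), 'grip_width': 0.023935558405509212}
```

View pics/s5z.png

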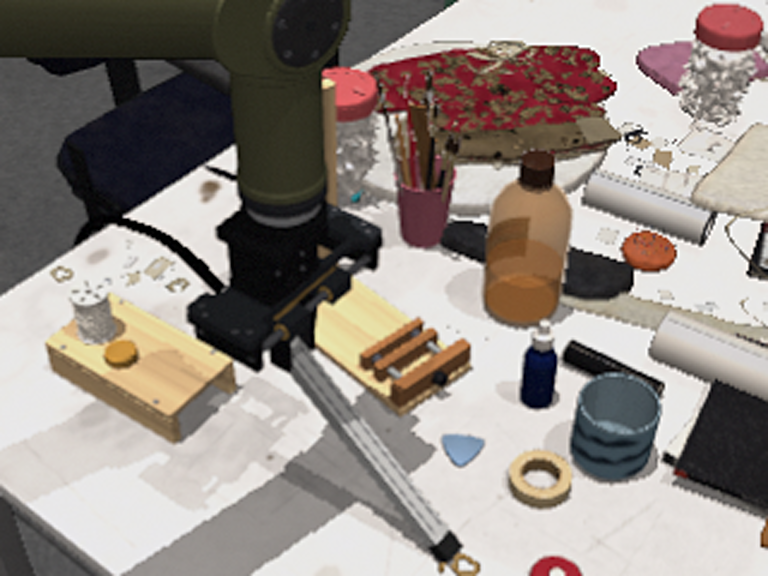

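Call:
{"name": "carry_out", "arguments": {
  "increments": [
    [0.001,-0.007,0.008,0,1],
    [0.001,-0.015,0.0155,0,1],
    [0.001,-0.023,0.023,0,1],
    [0.002,-0.032,0.03,0,1],
    [0.002,-0.041,0.0365,0,1],
    [0.002,-0.05,0.0425,0,1],
    [0.003,-0.06,0.048,0,1],
    [0.003,-0.069,0.0535,0,1],
    [0.003,-0.085,0.061,0,1],
    [0.003,-0.085,0.061,0,1],
    [0.003,-0.085,0.061,0,1]
  ]
}}

```text
time_s: 11.3
tool_pos: [0.4806, -0.1997, 0.4067]
tool_rot: [179.9, -0.1, 2.7]
force: [0.5, 2.2, 4.9]
grip_width: 0.0242
```

Call:
{"name": "carry_out", "arguments": {
  "increments": [
    [0,0,0,0,1],
    [0,0,0,0,1],
    [0,0,0,0,1],
    [0,0,0.005,0,1],
    [0,0,0.015,0,1],
    [0,0,0.03,0,1],
    [0,0,0.045,0,1],
    [0,0,0.05,0,1],
    [0,0,0.05,0,1]
  ],
  "grip_force": 55
}}

```text
time_s: 12.2
tool_pos: [0.4806, -0.1989, 0.4571]
tool_rot: [180.0, -0.1, 2.8]
force: [-0.5, 0.2, -2.7]
grip_width: 0.0233
```

```bash
python3 - <<'E'
from h import *
np.set_printoptions(precision=4,suppress=True)
o,p,d=save('scene','s6'); print(o)
cv2.imwrite('pics/s6z.png',cv2.resize(p[80:320,180:500,::-1],None,fx=2.4,fy=2.4,interpolation=cv2.INTER_CUBIC))
E
```

```text
{'time_s': 12.2, 'qpos': array([-32.9066,  -0.193 ,  53.039 ,  98.3755,   0.1224,  81.6084,
        22.8799]), 'joint_velocities': array([ 0.0773,  0.6009, -0.0728,  1.7753, -0.2362, -0.5534,  0.1365]), 'effort': array([ -0.0096, -19.0148,  -0.0985, -33.367 ,   0.0932,   0.1027,
        -0.0192]), 'tool_pos': array([ 0.4806, -0.1989,  0.4571]), 'tool_rot': array([179.9791,  -0.1346,   2.7652]), 'force': array([-0.5476,  0.2043, -2.7406]), 'wrist_torque': array([0.0086, 0.0496, 0.0315]), 'grip_width': 0.0233191977425941}
```

View pics/s6z.png

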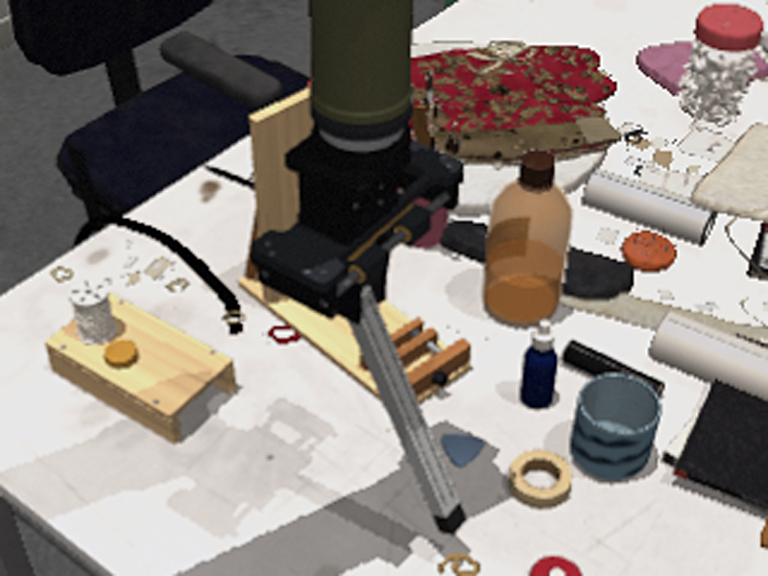

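```bash
python3 - <<'E'
from h import *
f=np.load('pics/s6.npz'); p=f['p']
cv2.imwrite('pics/s6f.png',cv2.resize(p[190:310,310:390,::-1],None,fx=5,fy=5,interpolation=cv2.INTER_CUBIC))
E
```

```text
(no output)
```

View pics/s6f.png

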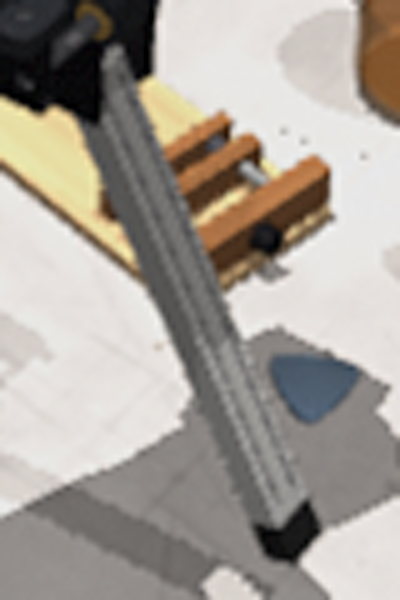

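```bash
cat >> h.py <<'E'
def onvplane(px,p0,nrm,name,f=None):
    K,k1,T=cam(name,f); s=slopes(px,K,k1); R=T[:3,:3]; o=-R.T@T[:3,3]
    v=np.c_[s,np.ones(len(s))]@R; nrm=np.append(nrm,0) if len(nrm)==2 else nrm
    return o+v*(((p0-o)@nrm)/(v@nrm))[:,None]
E
python3 - <<'E'
from h import *
np.set_printoptions(precision=4,suppress=True)
f=np.load('pics/s6.npz'); th=np.radians(2.77); n=np.array([np.cos(th),np.sin(th),0]); p0=f['pos']-0.012*n
q=onvplane([[329,215],[361.6,296],[363.6,300.6],[368,302.4]],p0,n,'scene'); print(q, f['pos'])
e=np.array([-np.sin(th),np.cos(th)])
b=(q[:,:2]-f['pos'][:2])@e; print(b); v=(b[0]-b[1],q[0,2]-q[1,2]); print(np.degrees(np.arctan2(v[1],v[0])))
E
```

```text
[[ 0.4689 -0.2046  0.2664]
 [ 0.4733 -0.2963  0.067 ]
 [ 0.4736 -0.3025  0.0548]
 [ 0.4742 -0.3143  0.0575]] [ 0.4806 -0.1989  0.4571]
[-0.0052 -0.097  -0.1032 -0.115 ]
65.28407276763397
```

Call:
{"name": "carry_out", "arguments": {
  "increments": [
    [0,0,0.03,0,1],
    [0.016,0.018,0.03,-1,1],
    [0.034,0.038,0.03,-2,1],
    [0.052,0.058,0.03,-3,1],
    [0.07,0.078,0.03,-4,1],
    [0.088,0.098,0.03,-5,1],
    [0.106,0.118,0.03,-6,1],
    [0.124,0.138,0.03,-7,1],
    [0.142,0.158,0.03,-8,1],
    [0.16,0.178,0.03,-9,1],
    [0.178,0.198,0.03,-10,1],
    [0.194,0.216,0.03,-11,1],
    [0.204,0.228,0.03,-11.5,1],
    [0.209,0.234,0.03,-11.5,1],
    [0.209,0.234,0.03,-11.5,1],
    [0.209,0.234,0.03,-11.5,1],
    [0.209,0.234,0.03,-11.5,1]
  ]
}}

```text
time_s: 13.95
tool_pos: [0.6889, 0.0339, 0.4861]
tool_rot: [180.0, -0.0, -8.8]
force: [1.0, -0.5, -1.4]
grip_width: 0.0236
```

```bash
python3 - <<'E'
from h import *
np.set_printoptions(precision=4,suppress=True)
o,p,d=save('scene','s7'); print(o)
cv2.imwrite('pics/s7z.png',cv2.resize(p[60:280,220:440,::-1],None,fx=2.7,fy=2.7,interpolation=cv2.INTER_CUBIC))
o,p,d=save('top','t7'); cv2.imwrite('pics/t7z.png',cv2.resize(p[110:260,190:400,::-1],None,fx=3.6,fy=3.6,interpolation=cv2.INTER_CUBIC))
save('wrist','w7')
E
```

```text
{'time_s': 13.95, 'qpos': array([-35.563 ,  26.938 ,  46.38  ,  70.3818, -19.1269,  90.2795,
        -1.4178]), 'joint_velocities': array([ 0.0402, -0.3615, -0.0796, -0.1966, -0.2332, -0.0803, -0.1107]), 'effort': array([ -0.4512, -49.0951,  10.211 , -31.3448,   0.003 ,   0.0352,
         0.0024]), 'tool_pos': array([0.6889, 0.0339, 0.4861]), 'tool_rot': array([179.9818,  -0.0036,  -8.8485]), 'force': array([ 1.0297, -0.5474, -1.3714]), 'wrist_torque': array([0.0276, 0.059 , 0.0191]), 'grip_width': 0.023612602907983934}
```

View pics/s7z.png

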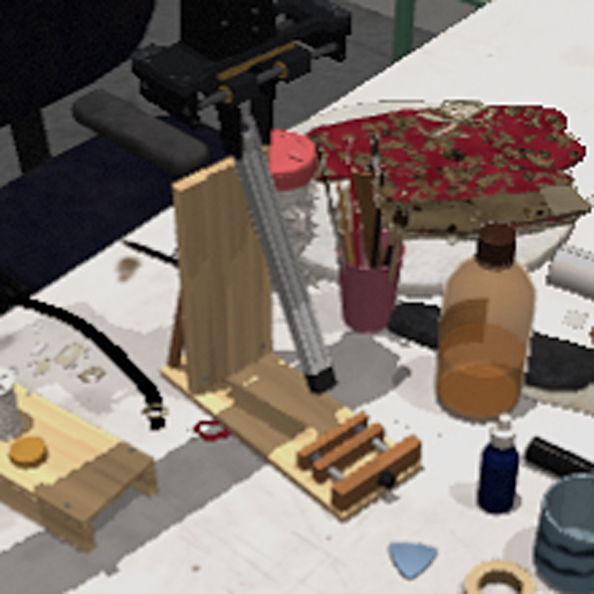

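View pics/t7z.png

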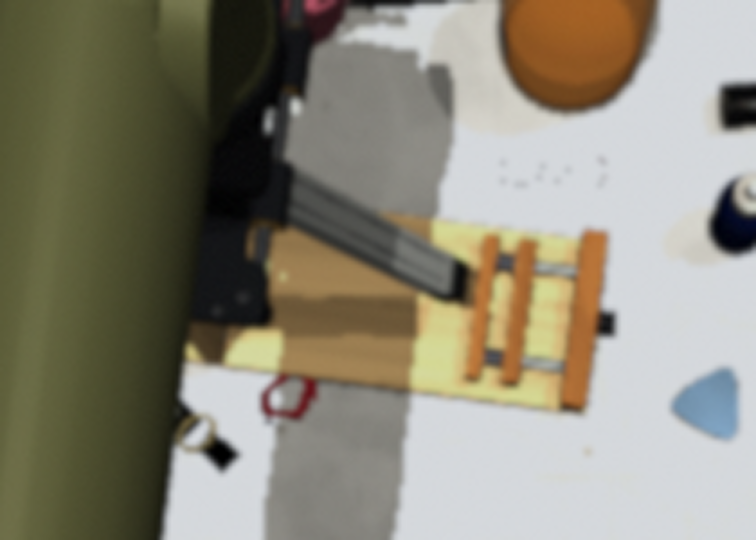

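View pics/w7.png

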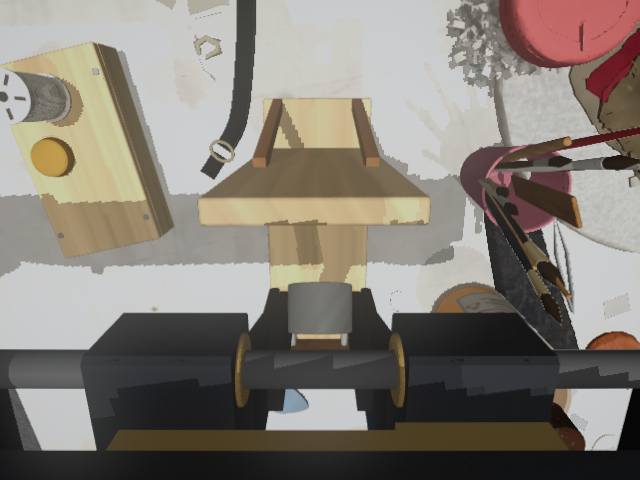

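```bash
python3 - <<'E'
from h import *
np.set_printoptions(precision=4,suppress=True)
f=np.load('pics/w7.npz'); P=f['pos']; th=np.radians(-8.7); ex=np.array([np.cos(th),np.sin(th)]); ey=np.array([-np.sin(th),np.cos(th)])
S=np.array([.6712,-.0846])
def sf(q): d=q[:,:2]-S; return np.c_[d@ex,d@ey,q[:,2]]*1000
print('tcp',sf(P[None]),P)
print('wall top',sf(onplane([[199,224],[429,224]],.27,'wrist',f)), onplane([[199,224],[429,224]],.27,'wrist',f))
C=cloud(f['d'],'wrist',f)
print('tip',sf(C[290:330:10,320]))
print('wallz',sf(C[[205,215,222,],300]))
# scene foot
g=np.load('pics/s7.npz'); n=np.append(ex,0)
px=lambda x,y:[220+x/2.7,60+y/2.7]
q=onvplane([px(310,390),px(322,392),px(240,140)],P-.012*n,n,'scene',None); print('scene foot -x: -n,+n',sf(q))
# top foot on plane z~.07
t=np.load('pics/t7.npz'); C=cloud(t['d'],'top')
tx=lambda x,y:[190+x/3.6,110+y/3.6]
print('top foot end',sf(onplane([tx(468,264),tx(455,301)],.088,'top')))
print('stop face top', sf(onplane([tx(487,236),tx(466,378)],.036,'top')))
E
```

```text
tcp [[ -0.4168 120.1439 486.2635]] [0.689  0.0342 0.4863]
wall top [[-58.0585 149.3555 270.    ]
 [ 51.1941 149.1401 270.    ]] [[0.6364 0.0718 0.27  ]
 [0.7444 0.0551 0.27  ]]
tip [[ -0.621  141.8556 330.2546]
 [ -0.6272 139.042  332.3148]
 [ -0.6337 135.5368 332.8707]
 [ -0.6399 132.5846 334.5276]]
wallz [[ -9.9266 158.47   270.0165]
 [-10.036  153.4763 269.2964]
 [-10.1077 149.951  268.9145]]
scene foot -x: -n,+n [[-12.4168  18.1957  81.0873]
 [-12.4168   0.9096  90.0986]
 [-12.4168 114.3212 318.3202]]
top foot end [[ 12.3443   4.7487  88.    ]
 [-10.6542   9.3969  88.    ]]
stop face top [[ 41.8818  -3.5865  36.    ]
 [-47.5422  -2.5535  36.    ]]
```

Call:
{"name": "carry_out", "arguments": {
  "increments": [
    [0,0.002,-0.01,0,1],
    [0,0.002,-0.025,0,1],
    [0,0.002,-0.04,0,1],
    [0,0.002,-0.05,0,1],
    [0,0.002,-0.055,0,1],
    [0,0.002,-0.055,0,1],
    [0,0.002,-0.055,0,1]
  ]
}}

```text
time_s: 14.8
tool_pos: [0.6895, 0.0374, 0.4311]
tool_rot: [180.0, -0.0, -8.7]
force: [0.3, -0.0, -2.8]
grip_width: 0.0236
```

```bash
python3 - <<'E'
from h import *
np.set_printoptions(precision=4,suppress=True)
o,p,d=save('scene','s8'); print(o['tool_pos'],o['force'],o['qpos'],o['time_s'])
cv2.imwrite('pics/s8z.png',cv2.resize(p[100:280,270:410,::-1],None,fx=3.3*1,fy=3.3,interpolation=cv2.INTER_CUBIC))
cv2.imwrite('pics/s8f.png',cv2.resize(p[180:250,300:390,::-1],None,fx=8,fy=8,interpolation=cv2.INTER_CUBIC))
o,p,d=save('top','t8'); cv2.imwrite('pics/t8z.png',cv2.resize(p[150:240,280:370,::-1],None,fx=6.5,fy=6.5,interpolation=cv2.INTER_CUBIC))
E
```

```text
[0.6895 0.0374 0.4311] [ 0.2992 -0.013  -2.7525] [-36.4391  27.7443  45.7464  75.714  -19.5649  84.4312  -0.9608] 14.8
```

View pics/s8z.png

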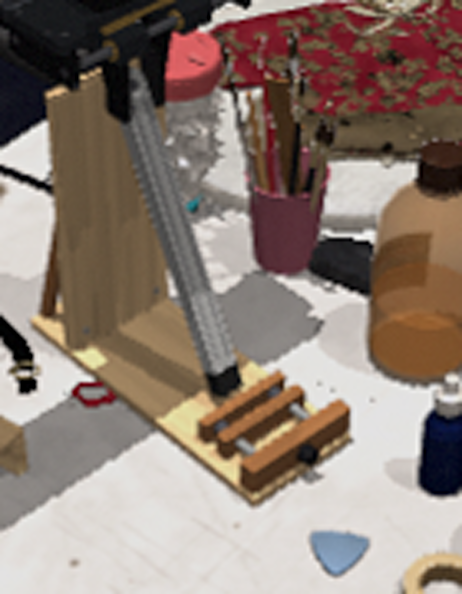

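View pics/s8f.png

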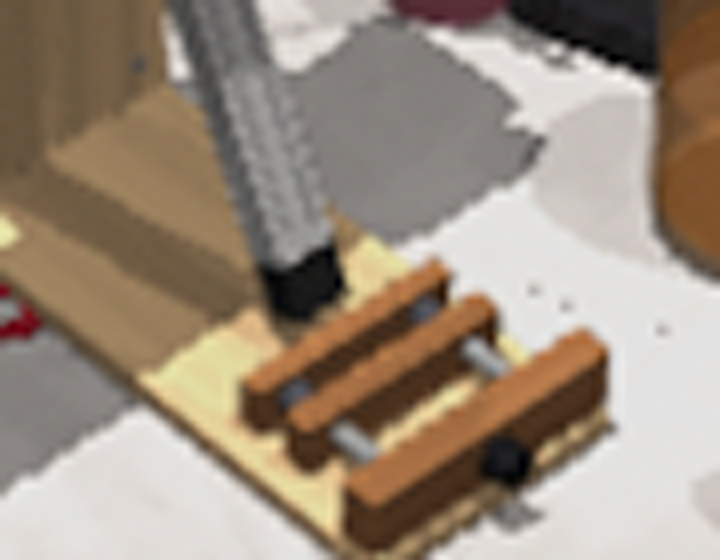

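View pics/t8z.png

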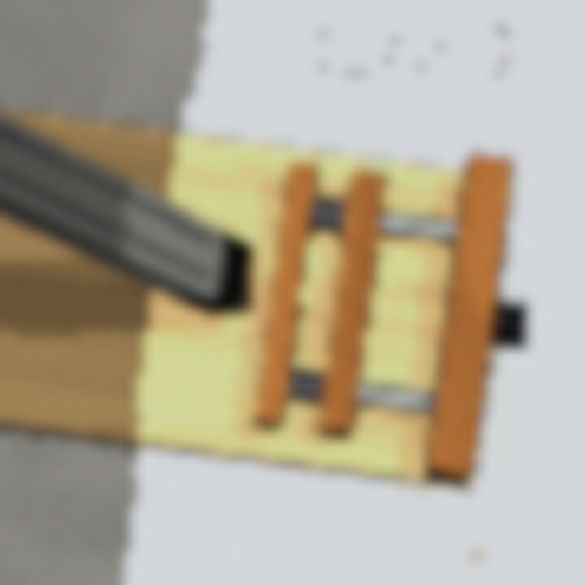

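Call:
{"name": "carry_out", "arguments": {
  "increments": [
    [0,0,-0.003,0,1],
    [0,0,-0.006,0,1],
    [0,0,-0.008,0,1],
    [0,0,-0.01,0,1],
    [0,0,-0.01,0,1]
  ]
}}

```text
time_s: 15.4
tool_pos: [0.6893, 0.0375, 0.4203]
tool_rot: [180.0, 0.0, -8.7]
force: [-0.3, -0.6, -2.3]
grip_width: 0.0234
```

Call:
{"name": "carry_out", "arguments": {
  "increments": [
    [0,0,-0.001,0,1],
    [0,0,-0.002,0,1],
    [0,0,-0.002,0,1]
  ]
}}

```text
time_s: 15.7
tool_pos: [0.6895, 0.0377, 0.4195]
tool_rot: [-180.0, -0.1, -8.7]
force: [-0.7, 1.2, 1.9]
grip_width: 0.0234
```

Call:
{"name": "carry_out", "arguments": {
  "increments": [
    [0,0,-0.001,0,1],
    [0,0,-0.002,0,1],
    [0,0,-0.002,0,1]
  ]
}}

```text
time_s: 16.0
tool_pos: [0.6896, 0.0379, 0.4191]
tool_rot: [-179.9, -0.1, -8.7]
force: [-1.1, 2.8, 7.7]
grip_width: 0.0232
```

Call:
{"name": "carry_out", "arguments": {
  "increments": [
    [0,0,0.003,0,1],
    [0,0,0.003,0,1],
    [0,-0.002,0.003,0,1],
    [-0.001,-0.004,0.003,0,1],
    [-0.001,-0.006,0.003,0,1],
    [-0.001,-0.006,0.003,0,1]
  ]
}}

```text
time_s: 16.6
tool_pos: [0.6886, 0.0325, 0.4211]
tool_rot: [-179.8, -0.1, -8.7]
force: [-0.2, 4.9, 4.5]
grip_width: 0.0236
```

Call:
{"name": "carry_out", "arguments": {
  "increments": [
    [0,-0.002,0,0,1],
    [-0.001,-0.004,0,0,1],
    [-0.001,-0.004,0,0,1]
  ]
}}

```text
time_s: 16.9
tool_pos: [0.6878, 0.0296, 0.4221]
tool_rot: [-179.7, -0.2, -8.6]
force: [0.0, 6.2, 8.2]
grip_width: 0.0234
```

```bash
python3 - <<'E'
from h import *
np.set_printoptions(precision=4,suppress=True)
o,p,d=save('top','t9'); cv2.imwrite('pics/t9z.png',cv2.resize(p[150:240,280:370,::-1],None,fx=6.5,fy=6.5,interpolation=cv2.INTER_CUBIC)); print(o['force'])
E
```

```text
[0.0056 6.2158 8.1812]
```

View pics/t9z.png

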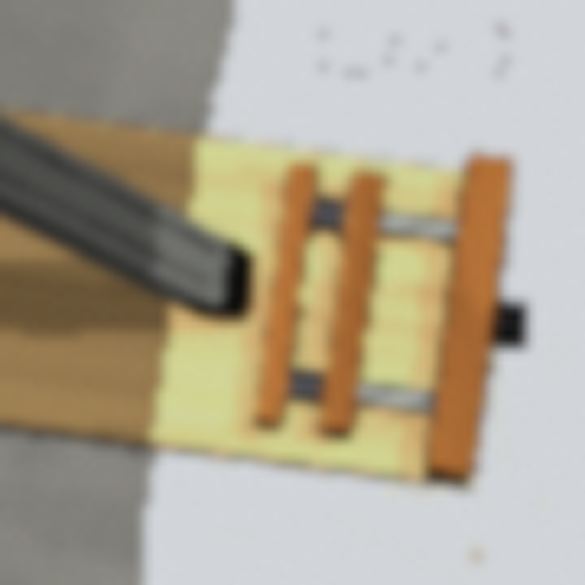

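Call:
{"name": "carry_out", "arguments": {
  "increments": [
    [0,0.002,0.003,0,1],
    [0,0.002,0.006,0,1],
    [0,0.002,0.009,0,1],
    [0,0.002,0.009,0,1]
  ]
}}

```text
time_s: 17.35
tool_pos: [0.6873, 0.0287, 0.4286]
tool_rot: [179.9, 0.0, -8.8]
force: [-0.5, 0.4, -2.8]
grip_width: 0.0235
```

Call:
{"name": "carry_out", "arguments": {
  "increments": [
    [0,-0.002,0,0,1],
    [-0.001,-0.005,0,0,1],
    [-0.001,-0.008,0,0,1],
    [-0.001,-0.008,0,0,1]
  ]
}}

```text
time_s: 17.75
tool_pos: [0.6864, 0.0213, 0.429]
tool_rot: [-179.9, -0.0, -8.8]
force: [0.5, 2.6, -1.8]
grip_width: 0.0231
```

```bash
python3 - <<'E'
from h import *
np.set_printoptions(precision=4,suppress=True)
o,p,d=save('top','t10'); cv2.imwrite('pics/t10z.png',cv2.resize(p[150:240,280:370,::-1],None,fx=6.5,fy=6.5,interpolation=cv2.INTER_CUBIC)); print(o['force'])
o,p,d=save('scene','s10');cv2.imwrite('pics/s10f.png',cv2.resize(p[180:250,300:390,::-1],None,fx=8,fy=8,interpolation=cv2.INTER_CUBIC))
E
```

```text
[ 0.5397  2.6365 -1.7815]
```

View pics/t10z.png

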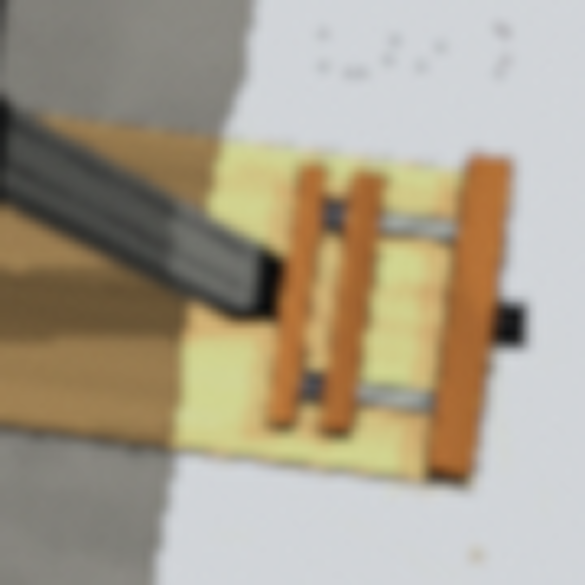

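View pics/s10f.png

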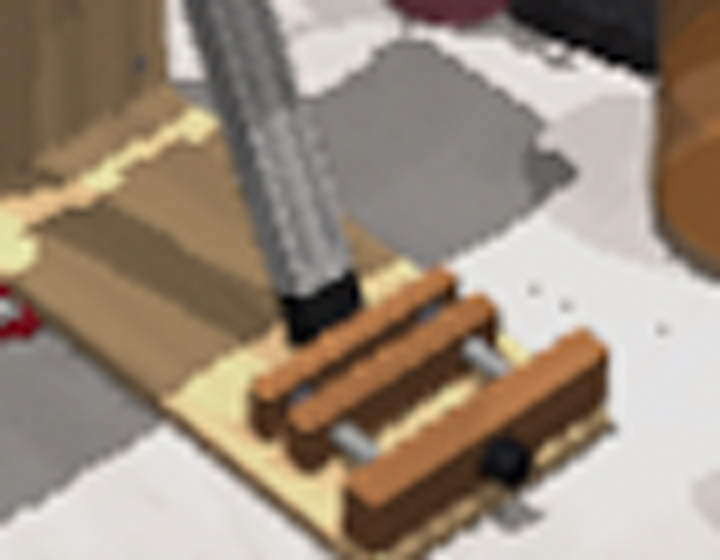

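Call:
{"name": "carry_out", "arguments": {
  "increments": [
    [0,0,-0.002,0,1],
    [0,0,-0.004,0,1],
    [0,0,-0.006,0,1],
    [0,0,-0.006,0,1]
  ]
}}

```text
time_s: 18.25
tool_pos: [0.6864, 0.0217, 0.4224]
tool_rot: [-180.0, 0.0, -8.7]
force: [0.5, 3.1, -0.8]
grip_width: 0.0232
```

Call:
{"name": "carry_out", "arguments": {
  "increments": [
    [0,0,-0.001,0,1],
    [0,0,-0.002,0,1],
    [0,0,-0.002,0,1]
  ]
}}

```text
time_s: 18.55
tool_pos: [0.6865, 0.0218, 0.4214]
tool_rot: [-180.0, -0.0, -8.7]
force: [0.7, 2.7, 2.0]
grip_width: 0.0233
```

Call:
{"name": "carry_out", "arguments": {
  "increments": [
    [0,0,0,0,1],
    [0,0,0,0,1],
    [0.001,0.003,-0.001,0,1],
    [0.001,0.006,-0.002,0,1],
    [0.002,0.009,-0.0035,0,1],
    [0.002,0.012,-0.005,0,1],
    [0.002,0.014,-0.006,0,1],
    [0.002,0.016,-0.007,0,1],
    [0.002,0.016,-0.007,0,1]
  ],
  "grip_force": 7
}}

```text
time_s: 19.45
tool_pos: [0.6884, 0.0374, 0.4137]
tool_rot: [180.0, -0.0, -8.7]
force: [0.2, 1.9, 2.3]
grip_width: 0.0237
```

```bash
python3 - <<'E'
from h import *
np.set_printoptions(precision=4,suppress=True)
o,p,d=save('wrist','w11'); print(o['force'])
o,p,d=save('top','t11'); cv2.imwrite('pics/t11z.png',cv2.resize(p[150:240,280:370,::-1],None,fx=6.5,fy=6.5,interpolation=cv2.INTER_CUBIC)); print(o['force'])
o,p,d=save('scene','s11');cv2.imwrite('pics/s11f.png',cv2.resize(p[90:250,270:390,::-1],None,fx=3.7,fy=3.7,interpolation=cv2.INTER_CUBIC))
E
```

```text
[0.2144 1.9242 2.316 ]
[0.5375 1.6739 3.233 ]
```

View pics/t11z.png

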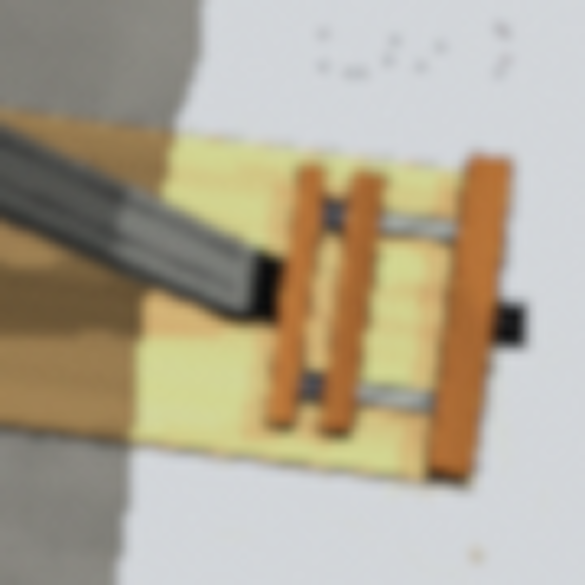

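View pics/s11f.png

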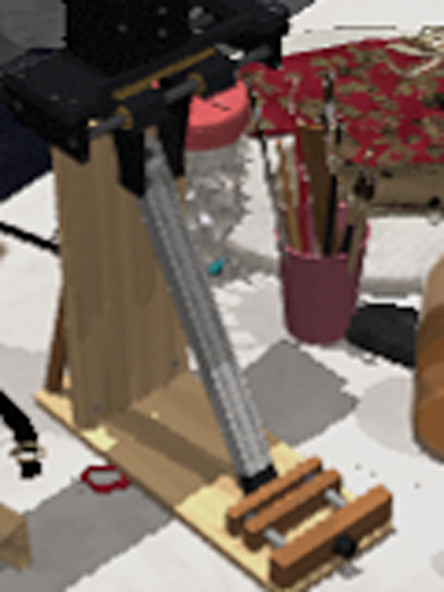

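View pics/w11.png

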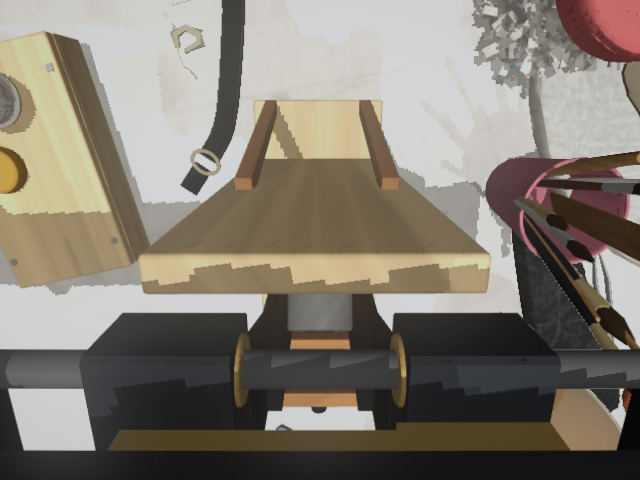

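Call:
{"name": "carry_out", "arguments": {
  "increments": [
    [0,0.002,-0.001,0,1],
    [0.001,0.004,-0.002,0,1],
    [0.001,0.004,-0.002,0,1]
  ]
}}

```text
time_s: 19.9
tool_pos: [0.6889, 0.0388, 0.4128]
tool_rot: [179.8, 0.0, -8.9]
force: [-2.3, -3.3, 7.1]
grip_width: 0.024
```

Call:
{"name": "carry_out", "arguments": {
  "increments": [
    [0,0.001,-0.001,0,1],
    [0,0.002,-0.001,0,1],
    [0,0.002,-0.001,0,1]
  ]
}}

```text
time_s: 20.2
tool_pos: [0.6889, 0.0398, 0.4119]
tool_rot: [179.7, -0.0, -9.0]
force: [-2.7, -4.9, 7.0]
grip_width: 0.0237
```

Call:
{"name": "carry_out", "arguments": {
  "increments": [
    [0,-0.001,0.0,0,1],
    [0,-0.003,0.001,0,1],
    [0,-0.003,0.001,0,1],
    [0,-0.003,0.001,0,1]
  ],
  "grip_force": 3
}}

```text
time_s: 20.6
tool_pos: [0.6892, 0.0398, 0.4113]
tool_rot: [179.9, 0.1, -8.8]
force: [-1.7, -2.0, 1.7]
grip_width: 0.0244
```

Call:
{"name": "carry_out", "arguments": {
  "increments": [
    [0,0,0,0,0.4],
    [0,0,0,0,0.3],
    [0,0,0,0,0.2],
    [0,0,0,0,0.1],
    [0,0,0,0,0],
    [0,0,0,0,0],
    [0,0,0,0,0]
  ]
}}

```text
time_s: 21.3
tool_pos: [0.6894, 0.0404, 0.4118]
tool_rot: [-180.0, -0.0, -8.7]
force: [-0.1, 0.5, -1.1]
grip_width: 0.0426
```

```bash
python3 - <<'E'
from h import *
np.set_printoptions(precision=4,suppress=True)
o,p,d=save('wrist','w12'); print(o['force'])
o,p,d=save('top','t12'); cv2.imwrite('pics/t12z.png',cv2.resize(p[150:240,280:370,::-1],None,fx=6.5,fy=6.5,interpolation=cv2.INTER_CUBIC)); print(o['force'])
o,p,d=save('scene','s12');cv2.imwrite('pics/s12f.png',cv2.resize(p[90:250,270:390,::-1],None,fx=3.7,fy=3.7,interpolation=cv2.INTER_CUBIC))
E
```

```text
[-0.0994  0.5122 -1.1316]
[0.0548 0.4463 0.5026]
```

View pics/t12z.png

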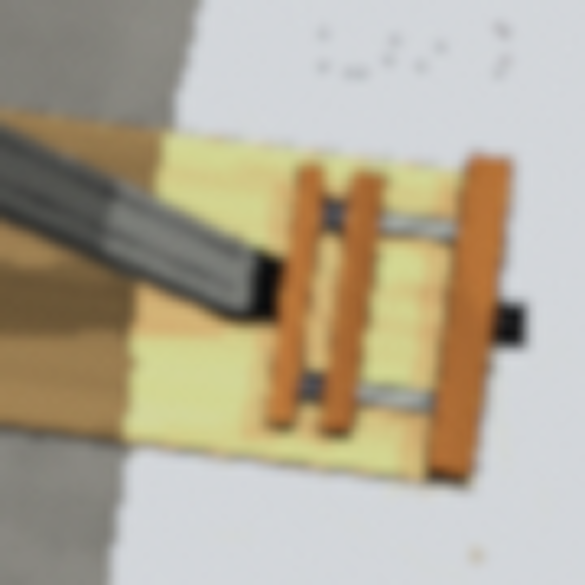

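View pics/s12f.png

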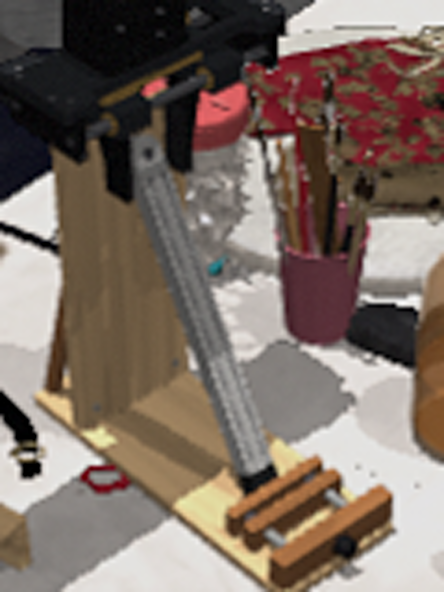

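View pics/w12.png

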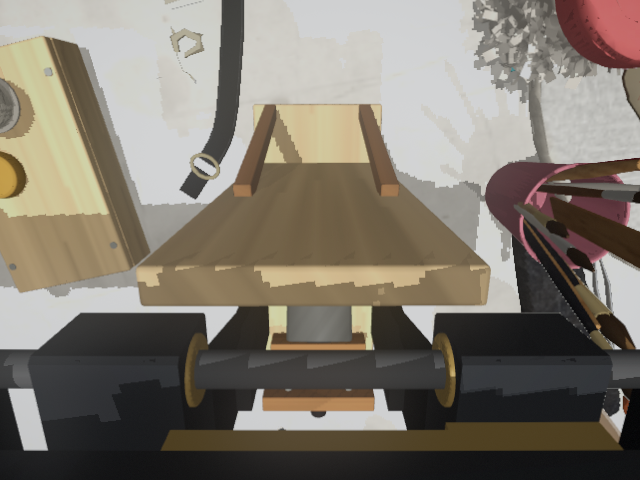

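Call:
{"name": "carry_out", "arguments": {
  "increments": [
    [0,0,0.01,0,0],
    [0,0,0.025,0,0],
    [0,0,0.045,0,0],
    [0,0,0.07,0,0],
    [0,0,0.1,0,0],
    [-0.03,-0.03,0.11,0,0],
    [-0.07,-0.06,0.11,0,0],
    [-0.11,-0.1,0.11,0,0],
    [-0.15,-0.14,0.11,0,0],
    [-0.18,-0.18,0.11,0,0],
    [-0.18,-0.2,0.11,0,0],
    [-0.18,-0.2,0.11,0,0]
  ]
}}

```text
time_s: 22.65
tool_pos: [0.5063, -0.1665, 0.5243]
tool_rot: [-179.9, -0.2, -9.3]
force: [0.0, -1.0, 0.7]
grip_width: 0.0435
```

```bash
python3 - <<'E'
from h import *
np.set_printoptions(precision=4,suppress=True)
o,p,d=save('wrist','w13'); print(o['force'],o['tool_pos'],o['qpos'])
o,p,d=save('top','t13'); cv2.imwrite('pics/t13z.png',cv2.resize(p[120:240,220:370,::-1],None,fx=5,fy=5,interpolation=cv2.INTER_CUBIC)); print(o['force'])
o,p,d=save('scene','s13');cv2.imwrite('pics/s13f.png',cv2.resize(p[90:250,270:390,::-1],None,fx=3.7,fy=3.7,interpolation=cv2.INTER_CUBIC))
E
```

```text
[ 0.0358 -1.02    0.6872] [ 0.5063 -0.1665  0.5243] [-37.8389   1.3588  54.9059  89.9545  -1.2259  89.0475   7.7643]
[ 0.5509 -0.4667  0.523 ]
```

View pics/t13z.png

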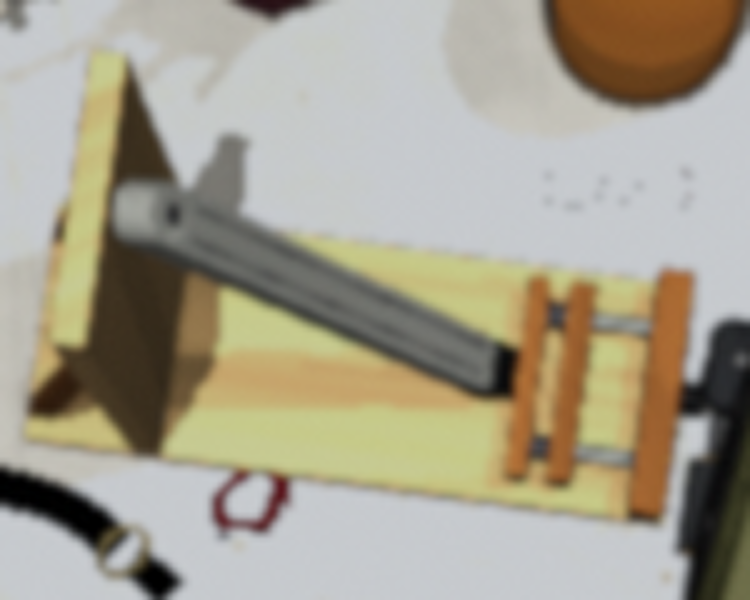

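View pics/s13f.png

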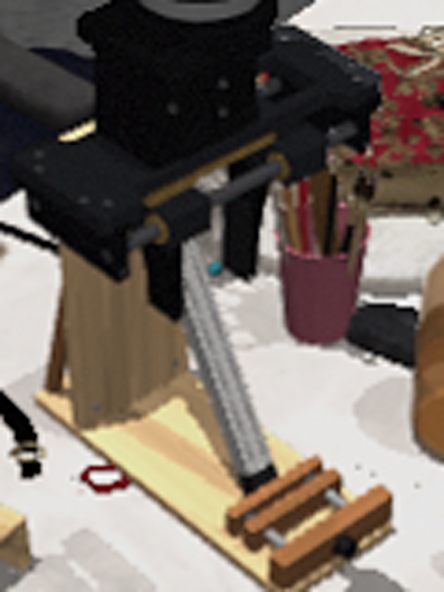

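View pics/s13.png

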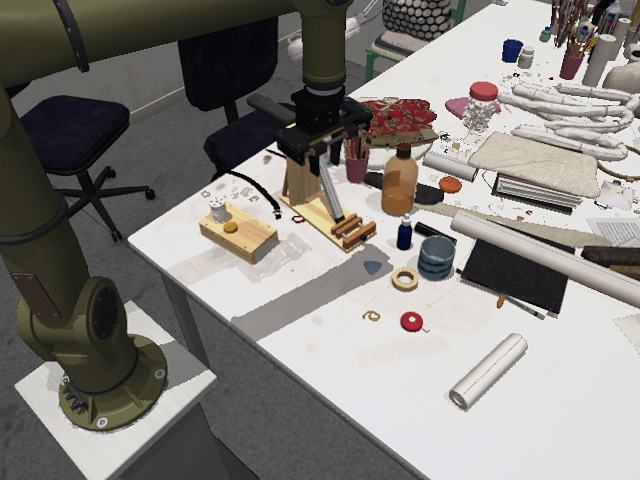

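```bash
python3 - <<'E'
from h import *
np.set_printoptions(precision=1,suppress=True)
th=np.radians(-8.7); ex=np.array([np.cos(th),np.sin(th)]); ey=np.array([-np.sin(th),np.cos(th)]); S=np.array([.6712,-.0846])
def sf(q): d=q[:,:2]-S; return np.c_[d@ex,d@ey-.0717,q[:,2]]*1000   # stand frame, stop face nominal -71.7
tx=lambda x,y:[220+x/5,120+y/5]
print('tip edge',sf(onplane([tx(113,212)],.258,'top')),sf(onplane([tx(113,212)],.266,'top')))
print('shoe top corners',sf(onplane([tx(517,350),tx(510,396)],.021,'top')))
f=np.load('pics/t13.npz'); C=cloud(f['d'],'top')
for u in [(125,205),(135,215),(145,212),(300,275),(450,350)]:
    x,y=tx(*u); print(u,sf(C[int(round(y)),int(round(x))][None]))
# groove line direction: centre of bar along its upper face
a=np.array([C[int(round(y)),int(round(x))] for x,y in [tx(200+28*k,222+13.8*k) for k in range(10)]]); print(sf(a))
a0=np.load('pics/scene0.npz')['p'].astype(int); b0=np.load('pics/scene0.npz')
f2=np.load('pics/s13.npz')['p'].astype(int)
for n,(x,y,w) in dict(spool=(218,208,12),wax=(231,227,8),tape=(405,280,14),chalk=(372,268,9),cup=(436,258,20),dropper=(404,232,12),measure=(411,322,12)).items():
    print(n,np.abs(a0[y-w:y+w,x-w:x+w]-f2[y-w:y+w,x-w:x+w]).mean())
E
```

```text
tip edge [[ -3.1  75.7 258. ]] [[ -4.8  74.5 266. ]]
shoe top corners [[ 12.  -75.3  21. ]
 [ -9.1 -75.   21. ]]
(125, 205) [[ -0.9  71.1 262.6]]
(135, 215) [[ -3.7  67.2 261. ]]
(145, 212) [[ -2.8  62.9 267.4]]
(300, 275) [[  0.4  12.  175.2]]
(450, 350) [[ -1.7 -47.2  71.4]]
[[  2.5  46.2 239.5]
 [  2.7  36.5 220.1]
 [  1.7  28.  203.8]
 [  1.3  17.5 185.9]
 [  1.7   8.5 171.5]
 [  1.5  -2.7 151.4]
 [  1.3 -14.1 130. ]
 [ -0.8 -24.4 116.4]
 [  1.5 -36.3  92.3]
 [  0.5 -47.   71.6]]
spool 9.950810185185185
wax 8.403645833333334
tape 11.071428571428571
chalk 63.84670781893004
cup 6.174791666666667
dropper 7.673611111111111
measure 7.843171296296297
```

```bash
python3 - <<'E'
from cell import env
o=env.get_obs(); print(o['time_s'],o['joint_velocities'],o['force']); print(env.sign_off())
E
```

```text
22.8 [-0.77092804  1.32978006 -1.31478064  0.20843367  0.07100207 -0.18628668
  0.04997738] [0.29539519 0.55023616 0.45120314]
the job is handed in; nothing more can be done
None
```

The straightedge is leaning in the stand on its shoe, released, and I handed the job in at 22.8 s. No verdict was reported.

**What I did**
- I gripped the shod end, pulled the bar about 210 mm out of the tunnel, laid it flat and let go.
- I then gripped it about 28 mm from the rounded end with a light grip and raised it in an arc, so it pivoted in the fingers on its shoe.
- With a firm grip I carried it to the stand and set the shoe against the sprung stop. With a light grip again I tilted it onto the wall, then let go and moved the arm away.

**Last checks (camera and force readings)**
- **Angle:** about 61° to the bench, worked out from where the stop and wall were measured.
- **Shoe:** it is on the base and presses the sprung face back about 3 mm, which is roughly 2 N.
- **Rounded end:** its edge measures at stand y of 75–76 mm against the wall face at 77.5 mm. That is contact within the camera's accuracy. It is about 260 mm up, and the wall's top is at 270 mm.
- **Straightness:** the bar stays within about 5 mm of the stand's middle plane along its length.
- **Force:** the wrist force readings stayed below about 11 N in any direction.

**What went wrong or disagreed**
- The first set-down stuck about 8 mm short of the stop, because the rubber would not slide. I lifted the bar a few millimetres and set it again.
- The views disagreed by 3–4 mm on the stand's middle line, which is well inside the tolerance.
- A before-and-after picture comparison shows six of the seven bystanders unmoved. The chalk patch differed because the arm's shadow fell on it, and in the full picture the chalk looks to be where it was.

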